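# Find the loose base bolt and hold its cap open

## Task

One of the three bolts in the base of the desk-top robot has lost its thread. Push down on the nose of each bolt in turn with the fingertips, from left to right as seen from the arm: the loose one sinks several millimetres and stays down, the sound ones stand firm. Then lift the hinged cap of the loose bolt to at least 60 degrees, so that a colleague can get a spanner on it, and finish still holding it there, since its spring would shut it; keep the other two caps shut and leave the things lying around alone.

Things in the scene. Friction and masses are not known exactly. Their poses are not given: they have to be found in the camera images.
- base: White printed base of a desk-top robot, screwed to the desk. Plate 236 x 300 x 12 mm. Origin: on the desk under the middle bolt's axis; z up, y along the row of bolts from right to left (105 mm apart), x away from the turntable, to the side where the cap tabs stick out. Turntable: centre at base x = -122 mm, 136 mm across, top 58 mm above the desk, with a servo on it to 103 mm.
- bolt_left (a joint): How far the left (base y = +105 mm) bolt has sunk (m): 0 as found, 0.006 fully down. Upright steel bolt, its round nose 14 mm across. All three look alike, but one has lost its thread: pushed down with some 3 N it slides down 6 mm and stays there. A sound bolt gives less than 1.5 mm when tapped.
- bolt_left_top (a point): Centre of the top of the left (base y = +105 mm) bolt's nose, which stands 11 mm up through the window of the shut cap, 62 mm above the desk (56 mm once sunk).
- cap_left (a joint): Opening of the left (base y = +105 mm) bolt's hinged cap (rad): 0 shut and level, 1.5 at its stop, nearly upright. Black plastic, 44 mm wide along base y, 48 mm long along base x, top 51 mm above the desk, skirt 11 mm deep in all, round window 21 mm. The hinge axis is parallel to base y, on the turntable side. A light spring shuts it if let go; about 1.5 N at the tab lifts it.
- cap_left_tab (a point): Grip point of the left (base y = +105 mm) cap's lift tab: a tongue level with the cap, 18 mm wide along base y, 7 mm thick, its rolled end 12 mm thick, sticking out 35 mm on the side away from the hinge. The point is mid-width and mid-thickness, 77 mm from the hinge axis, 12 mm from the tip, 49 mm above the desk when shut, with free room below. Swings with the cap; can be taken by its two sides from above.
- cap_left_hinge (a point): Middle of the hinge axis of the left (base y = +105 mm) cap, 32 mm from the bolt's axis towards the turntable, 49 mm above the desk. Fixed to the base.
- bolt_mid (a joint): How far the middle (base y = 0) bolt has sunk (m): 0 as found, 0.006 fully down. Upright steel bolt, its round nose 14 mm across. All three look alike, but one has lost its thread: pushed down with some 3 N it slides down 6 mm and stays there. A sound bolt gives less than 1.5 mm when tapped.
- bolt_mid_top (a point): Centre of the top of the middle (base y = 0) bolt's nose, which stands 11 mm up through the window of the shut cap, 62 mm above the desk (56 mm once sunk).
- cap_mid (a joint): Opening of the middle (base y = 0) bolt's hinged cap (rad): 0 shut and level, 1.5 at its stop, nearly upright. Black plastic, 44 mm wide along base y, 48 mm long along base x, top 51 mm above the desk, skirt 11 mm deep in all, round window 21 mm. The hinge axis is parallel to base y, on the turntable side. A light spring shuts it if let go; about 1.5 N at the tab lifts it.
- cap_mid_tab (a point): Grip point of the middle (base y = 0) cap's lift tab: a tongue level with the cap, 18 mm wide along base y, 7 mm thick, its rolled end 12 mm thick, sticking out 35 mm on the side away from the hinge. The point is mid-width and mid-thickness, 77 mm from the hinge axis, 12 mm from the tip, 49 mm above the desk when shut, with free room below. Swings with the cap; can be taken by its two sides from above.
- cap_mid_hinge (a point): Middle of the hinge axis of the middle (base y = 0) cap, 32 mm from the bolt's axis towards the turntable, 49 mm above the desk. Fixed to the base.
- bolt_right (a joint): How far the right (base y = -105 mm) bolt has sunk (m): 0 as found, 0.006 fully down. Upright steel bolt, its round nose 14 mm across. All three look alike, but one has lost its thread: pushed down with some 3 N it slides down 6 mm and stays there. A sound bolt gives less than 1.5 mm when tapped.
- bolt_right_top (a point): Centre of the top of the right (base y = -105 mm) bolt's nose, which stands 11 mm up through the window of the shut cap, 62 mm above the desk (56 mm once sunk).
- cap_right (a joint): Opening of the right (base y = -105 mm) bolt's hinged cap (rad): 0 shut and level, 1.5 at its stop, nearly upright. Black plastic, 44 mm wide along base y, 48 mm long along base x, top 51 mm above the desk, skirt 11 mm deep in all, round window 21 mm. The hinge axis is parallel to base y, on the turntable side. A light spring shuts it if let go; about 1.5 N at the tab lifts it.
- cap_right_tab (a point): Grip point of the right (base y = -105 mm) cap's lift tab: a tongue level with the cap, 18 mm wide along base y, 7 mm thick, its rolled end 12 mm thick, sticking out 35 mm on the side away from the hinge. The point is mid-width and mid-thickness, 77 mm from the hinge axis, 12 mm from the tip, 49 mm above the desk when shut, with free room below. Swings with the cap; can be taken by its two sides from above.
- cap_right_hinge (a point): Middle of the hinge axis of the right (base y = -105 mm) cap, 32 mm from the bolt's axis towards the turntable, 49 mm above the desk. Fixed to the base.
- webcam: Grey and black webcam on a round foot, 64 mm across, 94 mm high. Origin under its foot. Bystander, to be left alone.
- computer: Bare single-board computer, 85 x 56 mm, 19 mm high. Origin under its centre. Bystander, to be left alone.
- servo: Loose black servo, 54 x 20 mm, 43 mm high. Origin under its centre. Bystander, to be left alone.
- spanner: Steel spanner, 160 mm long. Origin under its middle. Bystander, to be left alone.

How it is judged:
By the outcome, as a careful person would: the job done as asked, in the order asked, and still so for the second after the job is handed in, while the arm keeps its last pose, push and grip.
It also fails if it takes over 50 s, if anything falls off the work surface, if the arm or the gripper's body presses on something with over 40 N, if the wrist force passes 120 N, or if a joint passes its speed limit or range.

## Robot

A 7-joint arm with a two-finger parallel gripper is mounted at the origin on the work surface. World frame = base frame: x ahead of the robot, y to its left, z up, the work surface at z = 0. Lengths are in mm, angles in rad, forces in N, time in s.
With the tool pointing down it reaches from about 400 to 850 mm from the base axis. Payload 6.9 kg.
Tool frame: the origin (TCP) lies midway between the tips of the shut fingers; the grasp point (between the pads) lies 19 mm behind it (manip.pinch_z is the distance from the TCP to the grasp point, in mm); y points along the fingers, z is the direction in which the jaws open and shut, and the axes are right-handed (so a half turn about y gives the same grasp; the last joint's range is limited). The gripper opens to 85 mm and grips with 20 to 120 N. Pads are 22 mm wide; open, the fingers measure 114 mm over their backs; the gripper's body (76 mm by 85 mm) begins 54 mm behind the grasp point. The pads swing forward as they close: fully open they stand 13 mm farther back than shut.
Start: joints at [1.331, 0.507, -0.238, 1.5, 0.126, 1.149, -0.155], TCP at [211.814, -588.001, 204.075] pointing down, gripper open.
Joint ranges: [-3.08, 3.08], [-0.24, 2.05], [-1.43, 1.35], [0, 2.5], [-1.52, 4.66], [0.17, 1.96], [-2.89, 2.89]. Speed limits (rad/s): [2.39, 2.39, 3.14, 3.14, 3.14, 3.14, 3.14].

## Interface

Orientations are given as a rotation vector (axis times angle).
In Python, from rig import manip gives the robot as it stands. The module is installed in compiled form; this text tells all that it offers.
- The arm moves only by the tool arm_command, never from a script. Its arguments are lists of equal length, an entry for each row: "translation": the shift along the tool's x, y, z in cm, a list of three; "delta_rot": the turn, a rotation vector about the tool's x, y, z in degrees, a list of three; "claw": the opening, from -1 (shut) to 1 (fully open), so that 0 is half open. In form: {"translation": [[x, y, z], ...], "delta_rot": [[wx, wy, wz], ...], "claw": [claw, ...]}. A call has 1 to 8 rows; each row is the pose to reach, as a shift and turn from the pose commanded when the call began, along the tool's axes at that moment; what a row does not reach only later rows make up. A row lasts 1/8 s, in which the tool goes at most 62.5 mm and 10.7 degrees, less where a joint would pass 70% of its speed; a pose out of reach is approached as far as the arm can. A call with a gripper value outside its range is refused whole. The fingers move at their own pace and stop on an object; the grip force is fixed at half the most. Time passes only in rows, so rows that repeat a pose let the fingers close. It gives the time, the measured TCP pose, the force and the opening at its end, in the units of the state.
- manip.state(): the state, without advancing time (a new reading comes with each control period).
- manip.camera(name): name is "side" or "top"; returns a dict with "color" (420x560x3 uint8, blue, green, red), "fx", "fy", "cx", "cy" (pixels), "camera_from_world" (4x4, takes a point from world to camera coordinates). Camera axes: x right, y down, z forward; pixel columns grow to the right and rows downward; lengths in mm; the calibration is good to about 2 mm. A picture is of the moment at which its call begins. There is no depth.
- manip.hand_in(): hands the job in, once; it reports no verdict.
The state is a dict: "clock": time; "q": joint angles; "qd": joint speeds; "joint_efforts": joint torques, N m; "tool_pos": TCP position; "ee_rot": TCP orientation; "wrist_force": force on the tool from outside, world axes, zero at the start; "ft_torque": the same for the moment, N m; "gripper_width": finger opening in mm.
Only numpy, scipy, OpenCV 4.12 (cv2) and the standard library are available. Lean on these libraries where they do the work, as an engineer would, in place of code of your own. Each camera call takes 0.05 s, during which the arm holds its last target.

## Working session

There is one attempt and no reset: what is moved stays moved. The work goes in short steps, Python scripts to look and compute and a tool call to move; the robot and the scene stay as the last step left them, time stands still between calls to the robot, and variables do not carry over. Pictures are saved under pics/ and viewed, and the job is handed in when it is done.

Besides the shell and the picture viewer there is one more tool, called after "Call:" in YAML: its name, and indented under it one key for each argument. arm_command: Moves the arm, as the interface text tells. Its arguments: {"type":"object","properties":{"translation":{"type":"array"},"delta_rot":{"type":"array"},"claw":{"type":"array"}},"required":["translation","delta_rot","claw"]}

```bash
mkdir -p pics; python3 - <<'E'
from rig import manip
import cv2,numpy as np
print(manip.state(), manip.pinch_z)
for n in("side","top"):
    c=manip.camera(n); cv2.imwrite(f"pics/{n}0.png",c["color"]); print(n,c["fx"],c["fy"],c["cx"],c["cy"],np.round(c["camera_from_world"],4).tolist())
E
```

```text
{'clock': 0.0, 'q': array([ 1.3304778 ,  0.50837277, -0.23751003,  1.50113944,  0.12571601,
        1.148895  , -0.15480031]), 'qd': array([-0.00138667, -0.00117319,  0.00169571,  0.0010461 , -0.00066048,
       -0.00022108,  0.00123442]), 'joint_efforts': array([ 5.56858013e-04, -6.20602870e+01, -2.18627438e+00, -2.49653363e+01,
        1.27289345e-02,  1.20078411e-02, -2.13812780e-05]), 'tool_pos': array([ 211.57927379, -587.50905448,  203.20523669]), 'ee_rot': array([-0.35557336,  2.03550343, -2.03181427]), 'wrist_force': array([-0.01696728,  0.39934629, -0.12989209]), 'ft_torque': array([ 0.00547084, -0.01401468, -0.04031075]), 'gripper_width': 85.81288102295817} 18.700000000000003
side 491.19342938618144 491.19342938618144 283.61319879981806 200.2417266772628 [[0.9953, -0.0965, 0.0106, -648.5368], [-0.0657, -0.7501, -0.6581, 71.031], [0.0714, 0.6543, -0.7529, 1184.8933], [0.0, 0.0, 0.0, 1.0]]
top 468.7720174530453 468.7720174530453 284.6940189924795 210.56113211146476 [[-0.009, -0.9999, -0.0126, 9.8152], [-0.9985, 0.0097, -0.0547, 620.3964], [0.0548, 0.0121, -0.9984, 1261.6313], [0.0, 0.0, 0.0, 1.0]]
```

View pics/side0.png

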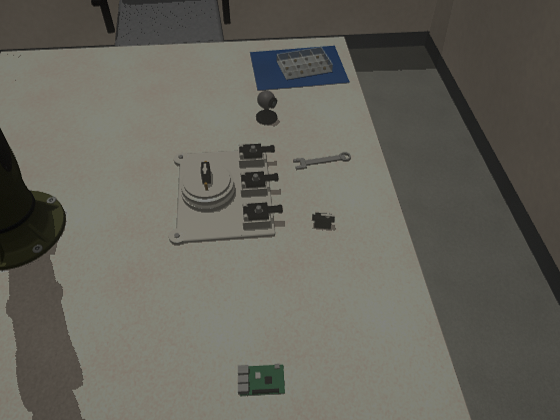

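View pics/top0.png

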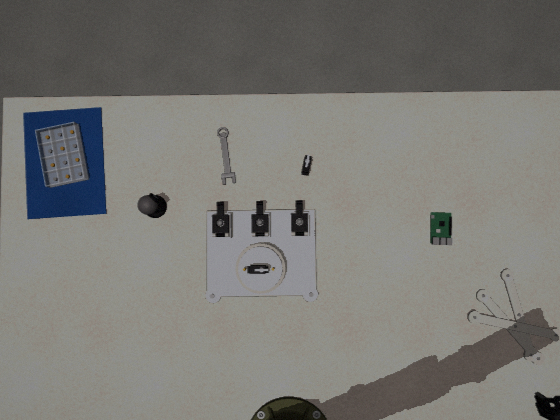

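The base lies straight ahead, around (260,250) in the top view. The tabs point away from the arm, and the bolts are near (221,222), (260,222) and (299,221). I'll zoom in for accuracy.

```bash
cat > h.py <<'E'
import numpy as np,cv2
from rig import manip
def ray(c,u,v,z):
    T=c["camera_from_world"];R=T[:3,:3];t=T[:3,3];o=-R.T@t
    d=R.T@np.array([(u-c["cx"])/c["fx"],(v-c["cy"])/c["fy"],1]);return o+d*(z-o[2])/d[2]
def pix(c,p):
    q=c["camera_from_world"][:3,:3]@np.array(p,float)+c["camera_from_world"][:3,3];return q[0]/q[2]*c["fx"]+c["cx"],q[1]/q[2]*c["fy"]+c["cy"]
E
python3 - <<'E'
import cv2
a=cv2.imread("pics/top0.png")[190:310,195:330];cv2.imwrite("pics/topz.png",cv2.resize(a,None,fx=5.9,fy=4.9*5.9/4.9*0.83,interpolation=cv2.INTER_CUBIC) if 0 else cv2.convertScaleAbs(cv2.resize(a,None,fx=5,fy=5,interpolation=cv2.INTER_CUBIC),alpha=1.6))
a=cv2.imread("pics/side0.png")[130:250,165:325];cv2.imwrite("pics/sidez.png",cv2.convertScaleAbs(cv2.resize(a,None,fx=5,fy=5,interpolation=cv2.INTER_CUBIC),alpha=1.6))
E
```

```text
(no output)
```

View pics/topz.png

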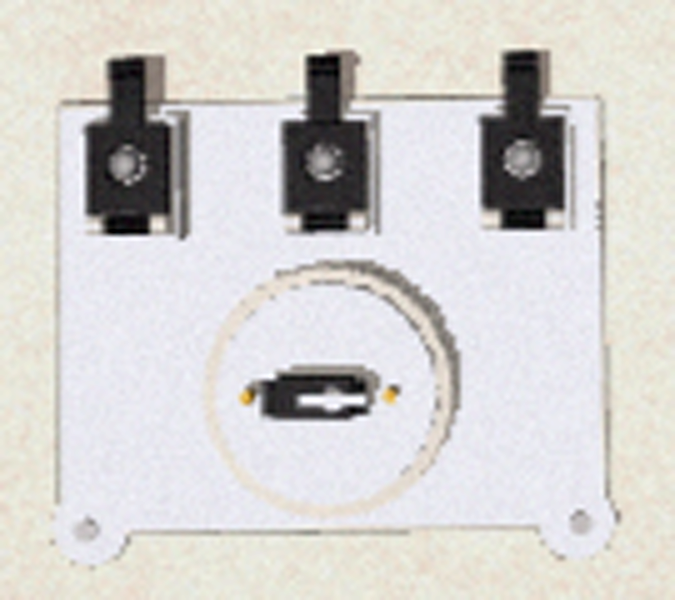

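View pics/sidez.png

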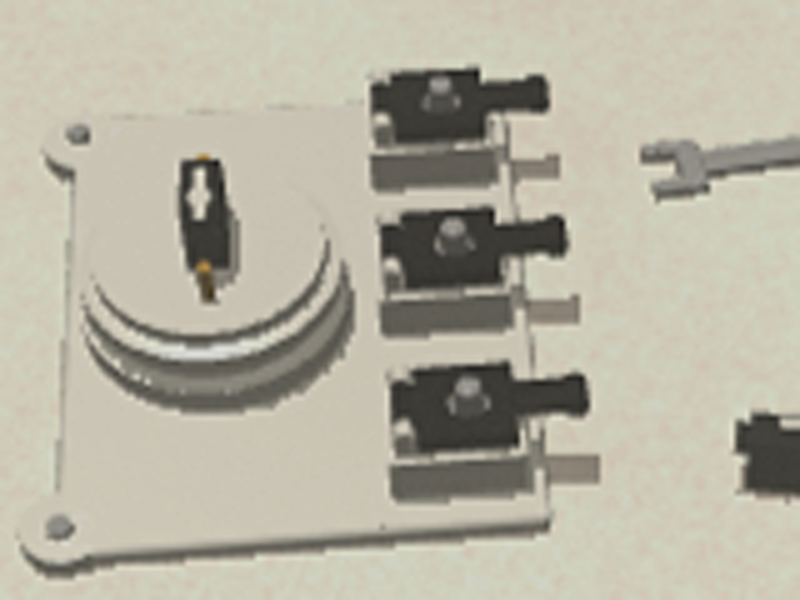

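Top zoom: bolt noses at about (124,163), (322,161), (520,157). Side zoom: nose tops at about (440,84), (454,228), (468,386). I'll triangulate these and cross-check them against the cap contours.

```bash
python3 - <<'E'
from h import *
from scipy.optimize import least_squares
t=manip.camera("top");s=manip.camera("side")
f=lambda x,o:o+(x+.5)/5-.5
T=[(124,162),(322,160),(520,157)];S=[(440,84),(454,228),(468,386)]
for a,b in zip(T,S):
    a=(f(a[0],195),f(a[1],190));b=(f(b[0],165),f(b[1],130))
    r=least_squares(lambda p:np.r_[np.subtract(pix(t,p),a),np.subtract(pix(s,p),b)],[600,0,60])
    print("tri",r.x.round(1),r.fun.round(2),"top@62",ray(t,*a,62).round(1),"side@62",ray(s,*b,62).round(1))
for n,c,box,z in(("top",t,(195,330,190,240),51),("side",s,(165,325,130,250),51)):
    g=c["color"].max(2);m=np.zeros_like(g);x0,x1,y0,y1=box
    m[y0:y1,x0:x1]=(g[y0:y1,x0:x1]<60)*255
    cs,_=cv2.findContours(m,cv2.RETR_EXTERNAL,cv2.CHAIN_APPROX_NONE)
    for k in cs:
        if cv2.contourArea(k)<100:continue
        P=np.array([ray(c,*q[0],z)[:2] for q in k]); print(n,cv2.contourArea(k),P.min(0).round(1),P.max(0).round(1),
          'mean body y',P[P[:,0]<P[:,0].max()-45][:,1].mean().round(1),'tab y',np.median(P[P[:,0]>P[:,0].max()-20][:,1]).round(1), 'tabrange',P[P[:,0]>P[:,0].max()-20][:,1].min().round(1),P[P[:,0]>P[:,0].max()-20][:,1].max().round(1))
E
```

```text
tri [587.7 175.1  65.1] [ 0.01  0.66  0.66 -0.06] top@62 [589.5 175.6  62. ] side@62 [586.  178.5  62. ]
tri [588.3  71.2  63.2] [ 0.01  0.49  0.46 -0.04] top@62 [589.6  71.3  62. ] side@62 [587.1  72.3  62. ]
tri [588.7 -32.8  63.2] [ 0.01  0.54  0.48 -0.04] top@62 [590.2 -32.8  62. ] side@62 [587.6 -31.8  62. ]
top 363.5 [554.3  48.2] [644.8  90.8] mean body y 70.0 tab y 70.4 tabrange 63.7 79.8
top 372.5 [552.6 154.4] [645.7 197. ] mean body y 174.6 tab y 175.6 tabrange 167.6 183.7
top 376.0 [553.4 -55.5] [646.4 -13.1] mean body y -35.0 tab y -34.7 tabrange -42.6 -26.5
side 137.0 [711.  -99.9] [740.4 -53.7] mean body y nan tab y -76.4 tabrange -99.9 -53.7
side 423.5 [550.9 -61.5] [643.6  -9.8] mean body y -34.2 tab y -32.5 tabrange -43.3 -20.9
side 361.0 [550.5  42.1] [642.2  95.2] mean body y 69.8 tab y 72.0 tabrange 61.6 86.4
side 161.0 [450.   65.7] [473.2 142.3] mean body y nan tab y 90.0 tabrange 65.7 142.1
side 308.0 [549.8 146.4] [642.  200.5] mean body y 174.6 tab y 175.7 tabrange 167.8 191.8<stdin>:17: RuntimeWarning: Mean of empty slice.
  ret = ret.dtype.type(ret / rcount)
```

Both views agree: the bolts are at x≈588 and y≈175, 70.5, −34, spaced 105 mm, with yaw ≈0. The tab tips are at x≈644.5, and bolt + 57 gives 645, so that fits. Next I'll plan the approach in tool axes.

```bash
cat >> h.py <<'E'
from scipy.spatial.transform import Rotation as Ro
# target orientation: tool y = down tilted by pitch p about world -y ; z along +-world y
def Rt(p=0,sgn=1):
    R0=np.array([[-1*sgn,0,0],[0,0,sgn],[0,-1,0]]).T # rows->cols later
    z=np.array([0,sgn,0.]);y=np.array([0,0,-1.]);x=np.cross(y,z)
    M=np.c_[x,y,z]
    return Ro.from_rotvec([0,-np.radians(p),0])*Ro.from_matrix(M)
def go(p,R):
    s=manip.state();C=Ro.from_rotvec(s["ee_rot"])
    print("trans cm",(C.inv().apply(np.array(p)-s["tool_pos"])/10).round(2),"rot",np.degrees((C.inv()*R).as_rotvec()).round(2))
E
python3 - <<'E'
from h import *
s=manip.state();print(Ro.from_rotvec(s["ee_rot"]).as_matrix().round(3))
for g in(1,-1): go([588,175,200],Rt(0,g)); go([588,175,90],Rt(0,g))
E
```

```text
[[-0.941 -0.     0.339]
 [-0.339  0.001 -0.941]
 [-0.    -1.    -0.001]]
trans cm [-61.26   0.42 -59.  ] rot [ 1.0000e-02 -1.6019e+02 -8.0000e-02]
trans cm [-61.26  11.42 -58.99] rot [ 1.0000e-02 -1.6019e+02 -8.0000e-02]
trans cm [-61.26   0.42 -59.  ] rot [6.000e-02 1.981e+01 1.000e-02]
trans cm [-61.26  11.42 -58.99] rot [6.000e-02 1.981e+01 1.000e-02]
```

Call:
arm_command:
  translation:
    - [-61.3,0.4,-59]
    - [-61.3,0.4,-59]
    - [-61.3,0.4,-59]
    - [-61.3,0.4,-59]
    - [-61.3,0.4,-59]
    - [-61.3,0.4,-59]
    - [-61.3,0.4,-59]
    - [-61.3,0.4,-59]
  delta_rot:
    - [0,19.8,0]
    - [0,19.8,0]
    - [0,19.8,0]
    - [0,19.8,0]
    - [0,19.8,0]
    - [0,19.8,0]
    - [0,19.8,0]
    - [0,19.8,0]
  claw: [-1,-1,-1,-1,-1,-1,-1,-1]

```text
clock: 1.2
tool_pos: [433.8, -137.9, 201.9]
ee_rot: [0.001, 2.221, -2.222]
wrist_force: [1.2, 0.2, -0.1]
gripper_width: -0.2
```

```bash
python3 - <<'E'
from h import *
s=manip.state();print(s["clock"],s["tool_pos"],s["q"].round(2),s["gripper_width"]); go([588,175,200],Rt(0,-1))
E
```

```text
1.2 [ 433.83109215 -137.91143689  201.91083775] [ 0.52  0.25 -0.33  1.93  0.1   0.98 -1.43] -0.17487279986270743
trans cm [-15.41   0.19 -31.29] rot [-0.02 -0.   -0.03]
```

Call:
arm_command:
  translation:
    - [-15.4,0.2,-31.3]
    - [-15.4,0.2,-31.3]
    - [-15.4,0.2,-31.3]
    - [-15.4,0.2,-31.3]
    - [-15.4,0.2,-31.3]
    - [-15.4,0.2,-31.3]
    - [-15.4,9,-31.3]
    - [-15.4,11,-31.3]
  delta_rot:
    - [0,0,0]
    - [0,0,0]
    - [0,0,0]
    - [0,0,0]
    - [0,0,0]
    - [0,0,0]
    - [0,0,0]
    - [0,0,0]
  claw: [-1,-1,-1,-1,-1,-1,-1,-1]

```text
clock: 2.2
tool_pos: [586.5, 173.7, 89.5]
ee_rot: [-0.003, 2.221, -2.222]
wrist_force: [0.3, 0.2, 0.6]
gripper_width: -0.0
```

Call:
arm_command:
  translation:
    - [0,0,0]
    - [0,0,0]
  delta_rot:
    - [0,0,0]
    - [0,0,0]
  claw: [-1,-1]

```text
clock: 2.45
tool_pos: [588.1, 173.8, 93.4]
ee_rot: [0.002, 2.221, -2.22]
wrist_force: [0.1, 0.5, 0.7]
gripper_width: 0.2
```

```bash
python3 - <<'E'
from h import *
go([588,175,80],Rt(0,-1))
t=manip.camera("top");s=manip.camera("side")
cv2.imwrite("pics/s1.png",cv2.convertScaleAbs(cv2.resize(s["color"][90:230,165:325],None,fx=5,fy=4.2),alpha=1.6))
E
```

```text
trans cm [ 0.02  1.34 -0.12] rot [ 0.05  0.   -0.1 ]
```

View pics/s1.png

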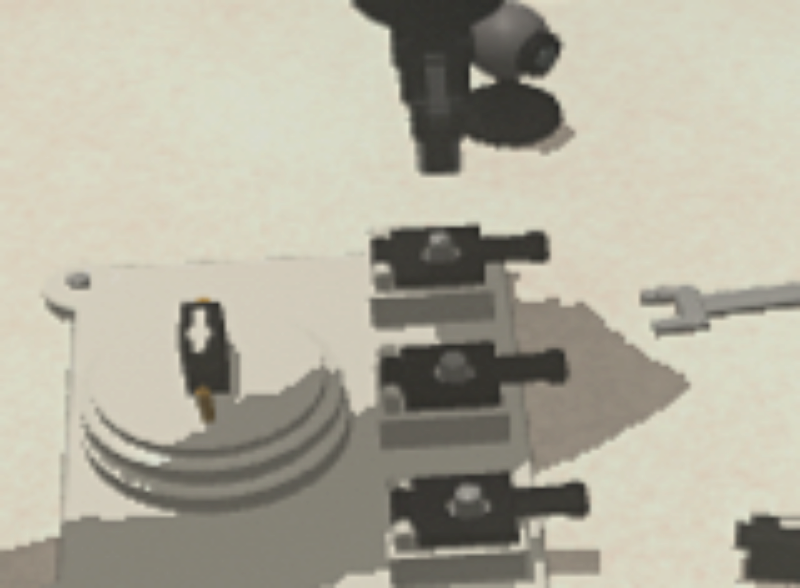

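The fingertips (438,172) stand directly above the left bolt (440,240). I'll descend in steps and watch the force.

Call:
arm_command:
  translation:
    - [0,1.5,-0.1]
    - [0,2.5,-0.1]
    - [0,2.5,-0.1]
    - [0,2.5,-0.1]
  delta_rot:
    - [0,0,0]
    - [0,0,0]
    - [0,0,0]
    - [0,0,0]
  claw: [-1,-1,-1,-1]

```text
clock: 3.05
tool_pos: [587.2, 174.4, 66.7]
ee_rot: [-0.0, 2.221, -2.221]
wrist_force: [0.4, 0.5, 0.6]
gripper_width: 0.3
```

Call:
arm_command:
  translation:
    - [0,0.2,0]
    - [0,0.4,0]
    - [0,0.5,0]
    - [0,0.5,0]
  delta_rot:
    - [0,0,0]
    - [0,0,0]
    - [0,0,0]
    - [0,0,0]
  claw: [-1,-1,-1,-1]

```text
clock: 3.55
tool_pos: [587.1, 174.3, 61.6]
ee_rot: [-0.0, 2.221, -2.221]
wrist_force: [0.3, 0.6, -0.7]
gripper_width: -0.1
```

Call:
arm_command:
  translation:
    - [0,0.1,0]
    - [0,0.1,0]
  delta_rot:
    - [0,0,0]
    - [0,0,0]
  claw: [-1,-1]

```text
clock: 3.8
tool_pos: [587.1, 174.3, 60.7]
ee_rot: [-0.0, 2.221, -2.221]
wrist_force: [1.2, -0.2, -0.1]
gripper_width: 0.2
```

Call:
arm_command:
  translation:
    - [0,0.1,0]
    - [0,0.1,0]
  delta_rot:
    - [0,0,0]
    - [0,0,0]
  claw: [-1,-1]

```text
clock: 4.05
tool_pos: [587.1, 174.3, 59.7]
ee_rot: [-0.0, 2.221, -2.221]
wrist_force: [-0.2, 0.6, -0.4]
gripper_width: -0.1
```

Call:
arm_command:
  translation:
    - [0,0.1,0]
    - [0,0.1,0]
  delta_rot:
    - [0,0,0]
    - [0,0,0]
  claw: [-1,-1]

```text
clock: 4.3
tool_pos: [587.1, 174.3, 58.7]
ee_rot: [-0.0, 2.221, -2.221]
wrist_force: [0.2, -0.4, 0.5]
gripper_width: 0.1
```

```bash
python3 - <<'E'
from h import *
s=manip.camera("side")
cv2.imwrite("pics/s2.png",cv2.convertScaleAbs(cv2.resize(s["color"][110:190,225:325],None,fx=7,fy=7),alpha=1.6))
print(manip.state()["wrist_force"])
E
```

```text
[-0.07198103 -0.63161968  0.50403417]
```

View pics/s2.png

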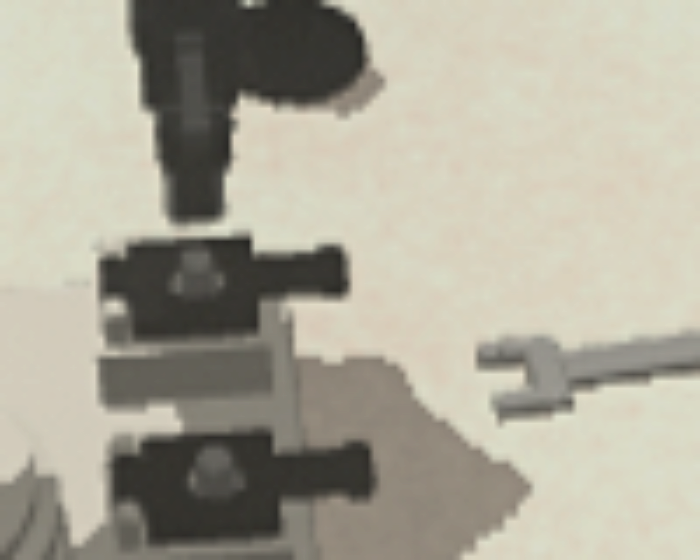

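In the side view the tip (row 218) still shows clear of the nose (row ~250), so something disagrees. I'll project the TCP and compare both views.

```bash
python3 - <<'E'
from h import *
s=manip.camera("side");t=manip.camera("top");p=manip.state()["tool_pos"]
u=pix(s,p);print("side",u,((u[0]-225+.5)*7-.5,(u[1]-110+.5)*7-.5))
u=pix(t,p);print("top",u,((u[0]-195+.5)*7-.5,(u[1]-180+.5)*7-.5))
for q in([588,175,62],[588,175,51],[588,175,72]): a=pix(s,q);print((a[0]-225+.5)*7,(a[1]-110+.5)*7)
cv2.imwrite("pics/t2.png",cv2.convertScaleAbs(cv2.resize(t["color"][180:260,195:300],None,fx=7,fy=7),alpha=1.6))
E
```

```text
side (np.float64(253.1852202536632), np.float64(148.343844283045)) (np.float64(200.29654177564242), np.float64(271.40690998131504))
top (np.float64(220.082872735421), np.float64(222.91100247154236)) (np.float64(178.58010914794704), np.float64(303.3770173007965))
202.5646202001568 264.2720632938086
203.60042226095595 285.73197219923543
201.6114159257313 244.5234282296471
```

View pics/t2.png

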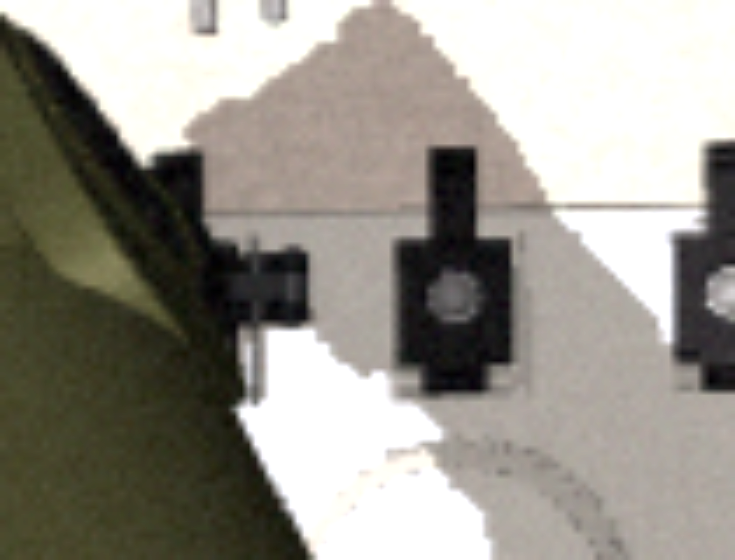

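```bash
python3 - <<'E'
from h import *
s=manip.camera("side");t=manip.camera("top")
cv2.imwrite("pics/s3.png",cv2.convertScaleAbs(cv2.resize(s["color"][0:200,100:360],None,fx=3,fy=3),alpha=2.5))
cv2.imwrite("pics/t3.png",cv2.convertScaleAbs(cv2.resize(t["color"][150:420,130:380],None,fx=3,fy=2.2),alpha=2.5))
E
```

```text
(no output)
```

View pics/s3.png

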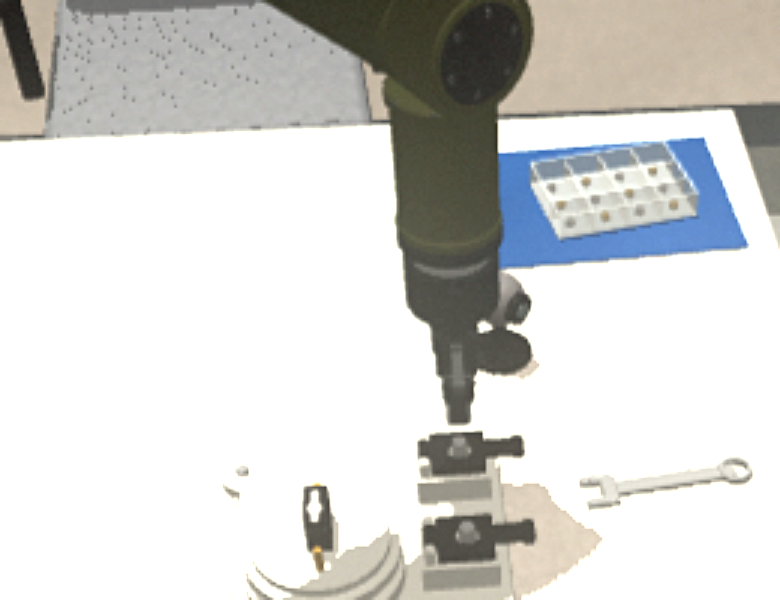

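View pics/t3.png

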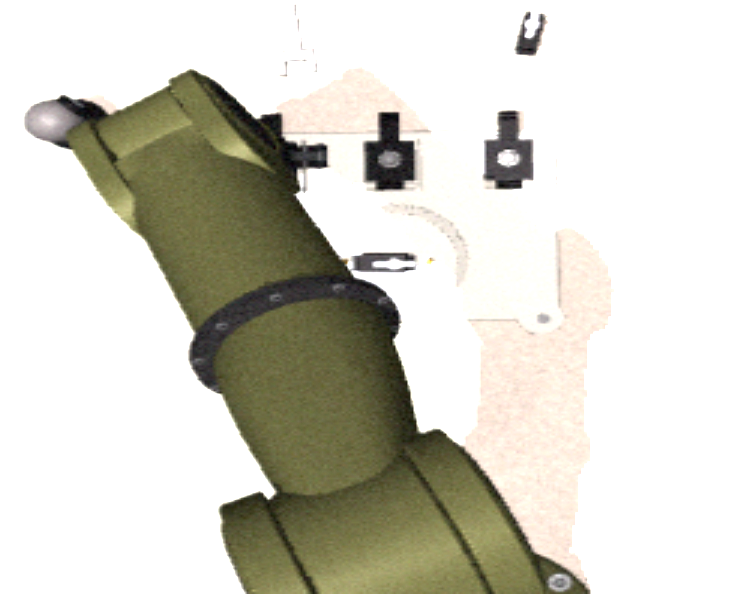

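In both views x and y fit the TCP reading, but the fingertip appears some 25–30 mm higher than the reading says. I'll keep going down in small, force-guarded steps and look again.

Call:
arm_command:
  translation:
    - [0,0.15,0]
    - [0,0.3,0]
    - [0,0.3,0]
  delta_rot:
    - [0,0,0]
    - [0,0,0]
    - [0,0,0]
  claw: [-1,-1,-1]

```text
clock: 4.92
tool_pos: [587.0, 174.3, 55.5]
ee_rot: [0.001, -2.221, 2.221]
wrist_force: [0.4, 0.0, 0.6]
gripper_width: -0.1
```

```bash
python3 - <<'E'
from h import *
s=manip.camera("side")
cv2.imwrite("pics/s4.png",cv2.convertScaleAbs(cv2.resize(s["color"][110:190,225:325],None,fx=7,fy=7),alpha=1.6))
st=manip.state();print(st["wrist_force"],st["tool_pos"],st["joint_efforts"].round(2))
E
```

```text
[ 0.55422587 -0.24675174 -0.57451231] [587.07591282 174.32414089  55.61811138] [ 0.000e+00 -6.476e+01 -4.590e+00 -1.943e+01  1.000e-02 -0.000e+00
 -0.000e+00]
```

View pics/s4.png

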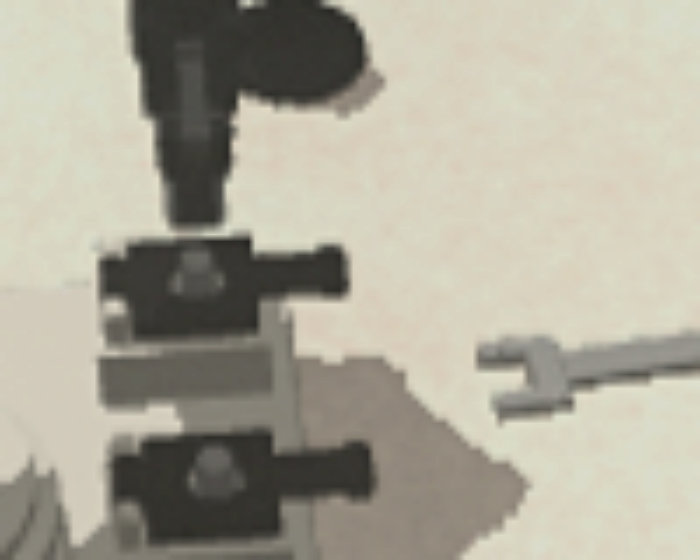

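The tip is now at row 224 and the nose top at about row 250, with no force. About 15–18 mm remains.

Call:
arm_command:
  translation:
    - [0,0.25,-0.07]
    - [0,0.5,-0.07]
    - [0,0.8,-0.07]
    - [0,0.8,-0.07]
  delta_rot:
    - [0,0,0]
    - [0,0,0]
    - [0,0,0]
    - [0,0,0]
  claw: [-1,-1,-1,-1]

```text
clock: 5.48
tool_pos: [586.9, 174.9, 47.4]
ee_rot: [0.001, -2.221, 2.221]
wrist_force: [1.1, -0.5, 0.5]
gripper_width: -0.1
```

```bash
python3 - <<'E'
from h import *
s=manip.camera("side")
cv2.imwrite("pics/s5.png",cv2.convertScaleAbs(cv2.resize(s["color"][110:190,225:325],None,fx=7,fy=7),alpha=1.6))
st=manip.state();print(st["wrist_force"],st["tool_pos"])
E
```

```text
[-0.03018807 -0.42691754 -0.27638434] [587.0783537  174.97633145  47.56294181]
```

View pics/s5.png

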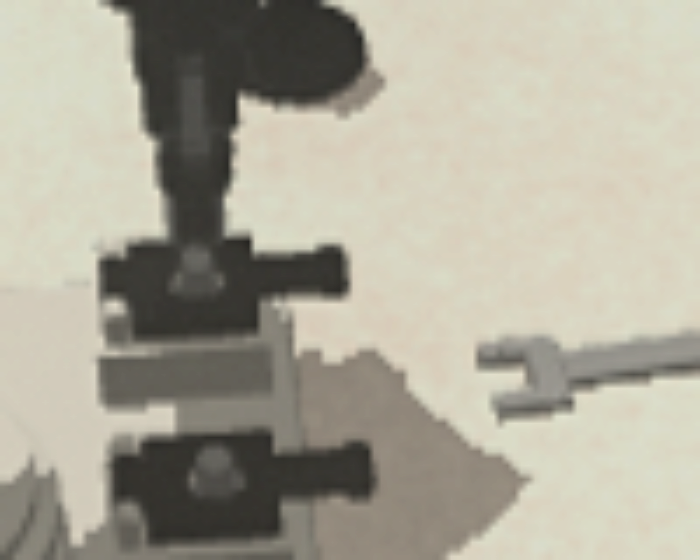

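Call:
arm_command:
  translation:
    - [0,0.15,0]
    - [0,0.3,0]
    - [0,0.3,0]
  delta_rot:
    - [0,0,0]
    - [0,0,0]
    - [0,0,0]
  claw: [-1,-1,-1]

```text
clock: 5.9
tool_pos: [587.1, 175.0, 44.6]
ee_rot: [-0.0, 2.221, -2.221]
wrist_force: [-0.6, 0.9, 0.8]
gripper_width: -0.2
```

Call:
arm_command:
  translation:
    - [0,0.1,0]
    - [0,0.2,0]
    - [0,0.2,0]
  delta_rot:
    - [0,0,0]
    - [0,0,0]
    - [0,0,0]
  claw: [-1,-1,-1]

```text
clock: 6.28
tool_pos: [587.1, 175.0, 42.7]
ee_rot: [-0.0, 2.221, -2.221]
wrist_force: [0.1, -0.3, 0.5]
gripper_width: -0.2
```

```bash
python3 - <<'E'
from h import *
s=manip.camera("side")
cv2.imwrite("pics/s6.png",cv2.convertScaleAbs(cv2.resize(s["color"][110:190,225:325],None,fx=7,fy=7),alpha=2.5))
st=manip.state();print(st["wrist_force"],st["tool_pos"])
E
```

```text
[-0.6379044  -0.02773093  0.7904044 ] [587.1597255  175.03272295  42.7240182 ]
```

View pics/s6.png

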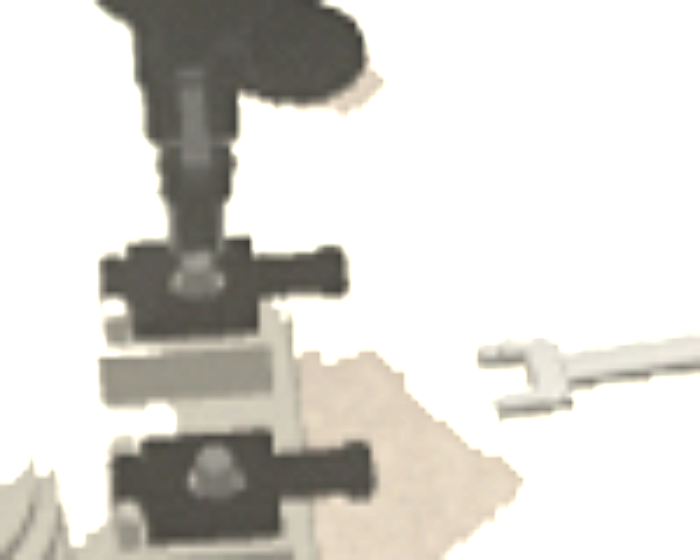

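The tip now just meets the nose's upper rim at (197,252). I'll go on in 1 mm steps.

Call:
arm_command:
  translation:
    - [0,0.1,0]
    - [0,0.1,0]
  delta_rot:
    - [0,0,0]
    - [0,0,0]
  claw: [-1,-1]

```text
clock: 6.58
tool_pos: [587.1, 175.0, 41.7]
ee_rot: [-0.0, 2.221, -2.221]
wrist_force: [-0.8, 0.3, 0.3]
gripper_width: -0.1
```

Call:
arm_command:
  translation:
    - [0,0.1,0]
    - [0,0.1,0]
  delta_rot:
    - [0,0,0]
    - [0,0,0]
  claw: [-1,-1]

```text
clock: 6.82
tool_pos: [587.1, 175.0, 40.6]
ee_rot: [-0.0, 2.221, -2.221]
wrist_force: [-0.6, -0.9, 0.4]
gripper_width: 0.1
```

Call:
arm_command:
  translation:
    - [0,0.1,0]
    - [0,0.1,0]
  delta_rot:
    - [0,0,0]
    - [0,0,0]
  claw: [-1,-1]

```text
clock: 7.08
tool_pos: [587.1, 175.0, 39.7]
ee_rot: [-0.0, 2.221, -2.221]
wrist_force: [-0.1, 0.8, -0.2]
gripper_width: 0.1
```

Call:
arm_command:
  translation:
    - [0,0.1,0]
    - [0,0.1,0]
  delta_rot:
    - [0,0,0]
    - [0,0,0]
  claw: [-1,-1]

```text
clock: 7.32
tool_pos: [587.1, 175.0, 38.7]
ee_rot: [-0.0, 2.221, -2.221]
wrist_force: [-0.6, -0.7, -0.6]
gripper_width: 0.4
```

Call:
arm_command:
  translation:
    - [0,0.1,0]
    - [0,0.1,0]
  delta_rot:
    - [0,0,0]
    - [0,0,0]
  claw: [-1,-1]

```text
clock: 7.58
tool_pos: [587.1, 175.0, 37.6]
ee_rot: [-0.0, 2.221, -2.221]
wrist_force: [0.7, -0.1, 0.2]
gripper_width: 0.3
```

```bash
python3 - <<'E'
from h import *
s=manip.camera("side")
cv2.imwrite("pics/s7.png",cv2.convertScaleAbs(cv2.resize(s["color"][110:190,225:325],None,fx=7,fy=7),alpha=2.5))
st=manip.state();print(st["wrist_force"],st["tool_pos"])
E
```

```text
[ 0.03197988 -1.20976775  0.03283343] [587.13427108 175.03126304  37.70514298]
```

View pics/s7.png

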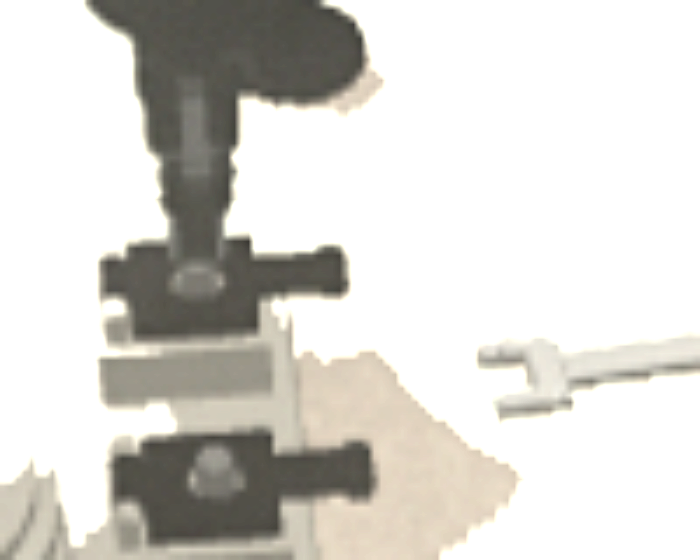

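The tip (row ~262) now covers the nose's top and there is still no force. Continuing.

Call:
arm_command:
  translation:
    - [0,0.1,0]
    - [0,0.1,0]
  delta_rot:
    - [0,0,0]
    - [0,0,0]
  claw: [-1,-1]

```text
clock: 7.88
tool_pos: [587.1, 175.0, 36.6]
ee_rot: [0.0, -2.221, 2.221]
wrist_force: [-0.1, 0.1, 0.2]
gripper_width: 0.2
```

Call:
arm_command:
  translation:
    - [0,0.1,0]
    - [0,0.1,0]
  delta_rot:
    - [0,0,0]
    - [0,0,0]
  claw: [-1,-1]

```text
clock: 8.12
tool_pos: [587.1, 175.0, 35.7]
ee_rot: [-0.0, 2.221, -2.221]
wrist_force: [-0.4, -0.3, 0.1]
gripper_width: 0.2
```

Call:
arm_command:
  translation:
    - [0,0.1,0]
    - [0,0.1,0]
  delta_rot:
    - [0,0,0]
    - [0,0,0]
  claw: [-1,-1]

```text
clock: 8.38
tool_pos: [587.2, 175.0, 34.7]
ee_rot: [-0.0, 2.221, -2.221]
wrist_force: [0.0, -0.6, -0.2]
gripper_width: -0.1
```

```bash
python3 - <<'E'
from h import *
s=manip.camera("side");t=manip.camera("top")
cv2.imwrite("pics/s8.png",cv2.convertScaleAbs(cv2.resize(s["color"][80:190,225:325],None,fx=5,fy=5),alpha=2.5))
st=manip.state();print(st["wrist_force"],st["tool_pos"],st["joint_efforts"])
E
```

```text
[-0.00477752  0.11298335 -0.11699105] [587.1843549  175.02506509  34.7456436 ] [ 9.34868913e-04 -6.55694103e+01 -4.55419064e+00 -1.85791719e+01
  9.64485516e-03  1.38457760e-02 -6.51838018e-04]
```

View pics/s8.png

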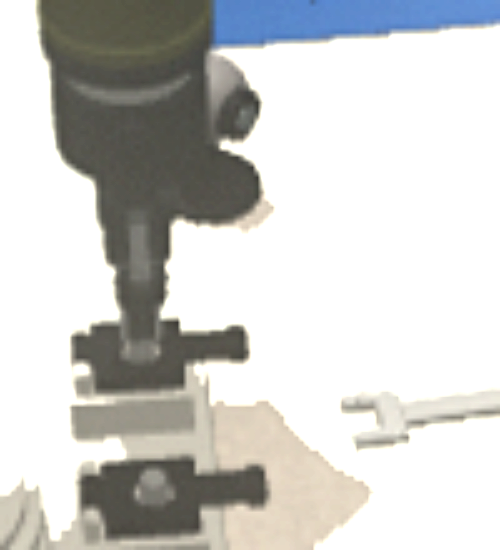

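Call:
arm_command:
  translation:
    - [0,0.1,0]
    - [0,0.15,0]
  delta_rot:
    - [0,0,0]
    - [0,0,0]
  claw: [-1,-1]

```text
clock: 8.72
tool_pos: [587.2, 175.0, 33.3]
ee_rot: [-0.0, 2.221, -2.221]
wrist_force: [-0.2, -0.1, 2.4]
gripper_width: -0.3
```

Call:
arm_command:
  translation:
    - [0,0.1,0]
    - [0,0.15,0]
  delta_rot:
    - [0,0,0]
    - [0,0,0]
  claw: [-1,-1]

```text
clock: 8.98
tool_pos: [587.2, 175.0, 31.7]
ee_rot: [-0.0, 2.221, -2.221]
wrist_force: [-0.4, 0.2, 1.5]
gripper_width: -0.3
```

Call:
arm_command:
  translation:
    - [0,0.1,0]
    - [0,0.15,0]
  delta_rot:
    - [0,0,0]
    - [0,0,0]
  claw: [-1,-1]

```text
clock: 9.22
tool_pos: [587.2, 175.0, 30.2]
ee_rot: [-0.0, 2.221, -2.221]
wrist_force: [-0.5, 0.4, 1.6]
gripper_width: 0.4
```

Contact at reading ≈34, so the real tip is about 28 mm above the reading. The bolt has given way by more than 3 mm at about 2 N. I'll push it fully down.

Call:
arm_command:
  translation:
    - [0,0.1,0]
    - [0,0.15,0]
  delta_rot:
    - [0,0,0]
    - [0,0,0]
  claw: [-1,-1]

```text
clock: 9.48
tool_pos: [587.2, 175.0, 28.9]
ee_rot: [0.0, 2.221, -2.221]
wrist_force: [-1.4, -0.9, 7.2]
gripper_width: -0.1
```

Call:
arm_command:
  translation:
    - [0,0.1,0]
    - [0,0.1,0]
  delta_rot:
    - [0,0,0]
    - [0,0,0]
  claw: [-1,-1]

```text
clock: 9.72
tool_pos: [587.3, 175.1, 28.8]
ee_rot: [0.001, 2.221, -2.221]
wrist_force: [-2.4, -0.9, 10.7]
gripper_width: -0.2
```

Call:
arm_command:
  translation:
    - [0,0.1,0]
    - [0,0.1,0]
  delta_rot:
    - [0,0,0]
    - [0,0,0]
  claw: [-1,-1]

```text
clock: 9.98
tool_pos: [587.4, 175.1, 28.7]
ee_rot: [0.001, 2.22, -2.221]
wrist_force: [-5.6, -2.2, 19.8]
gripper_width: -0.3
```

It bottoms out at 28.8, so travel was about 5.5 mm and then firm at 20 N. I'll lift off, look, and then do the middle bolt.

Call:
arm_command:
  translation:
    - [0,-2,0]
    - [0,-3.5,3]
    - [0,-3.5,10.5]
    - [0,-3.5,10.5]
    - [0,-3.5,10.5]
  delta_rot:
    - [0,0,0]
    - [0,0,0]
    - [0,0,0]
    - [0,0,0]
    - [0,0,0]
  claw: [-1,-1,-1,-1,-1]

```text
clock: 10.6
tool_pos: [587.2, 68.7, 61.5]
ee_rot: [-0.002, -2.22, 2.22]
wrist_force: [-0.5, 1.2, 0.1]
gripper_width: -0.1
```

```bash
python3 - <<'E'
from h import *
s=manip.camera("side")
cv2.imwrite("pics/s9.png",cv2.convertScaleAbs(cv2.resize(s["color"][110:220,210:320],None,fx=5,fy=5),alpha=2))
st=manip.state();print(st["wrist_force"],st["tool_pos"]);go([587.5,70.5,36],Rt(0,-1))
E
```

```text
[0.02368366 1.09549533 0.4048109 ] [587.15247075  70.69584716  61.63201181]
trans cm [-0.04  2.56  0.02] rot [ 0.05 -0.    0.01]
```

View pics/s9.png

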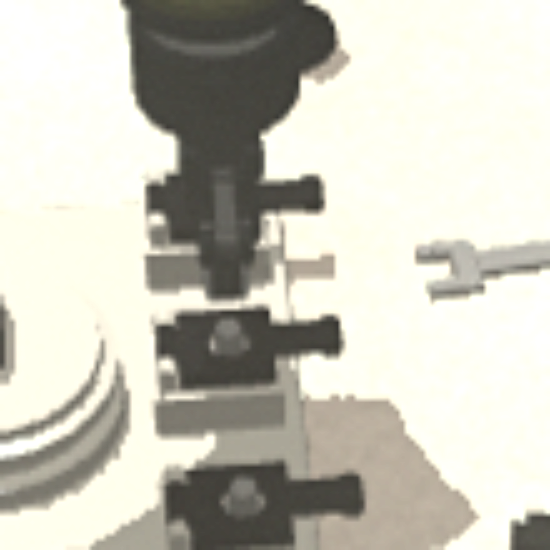

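The fingers now stand above the middle bolt. Descending.

Call:
arm_command:
  translation:
    - [0,1.2,0]
    - [0,2.2,0]
    - [0,2.4,0]
    - [0,2.4,0]
  delta_rot:
    - [0,0,0]
    - [0,0,0]
    - [0,0,0]
    - [0,0,0]
  claw: [-1,-1,-1,-1]

```text
clock: 11.15
tool_pos: [587.0, 70.5, 37.3]
ee_rot: [-0.002, 2.221, -2.221]
wrist_force: [-0.5, -0.5, -0.0]
gripper_width: -0.1
```

Call:
arm_command:
  translation:
    - [0,0.1,0]
    - [0,0.15,0]
  delta_rot:
    - [0,0,0]
    - [0,0,0]
  claw: [-1,-1]

```text
clock: 11.4
tool_pos: [587.4, 70.1, 36.4]
ee_rot: [0.0, 2.221, -2.221]
wrist_force: [0.1, -0.1, 0.3]
gripper_width: 0.1
```

Call:
arm_command:
  translation:
    - [0,0.1,0]
    - [0,0.15,0]
  delta_rot:
    - [0,0,0]
    - [0,0,0]
  claw: [-1,-1]

```text
clock: 11.65
tool_pos: [587.2, 70.0, 34.9]
ee_rot: [0.0, 2.221, -2.221]
wrist_force: [-0.1, 0.3, 2.2]
gripper_width: 0.3
```

Call:
arm_command:
  translation:
    - [0,0.1,0]
    - [0,0.1,0]
  delta_rot:
    - [0,0,0]
    - [0,0,0]
  claw: [-1,-1]

```text
clock: 11.9
tool_pos: [587.3, 70.0, 34.5]
ee_rot: [0.001, 2.221, -2.221]
wrist_force: [-1.9, -0.8, 7.2]
gripper_width: 0.1
```

Call:
arm_command:
  translation:
    - [0,0.1,0]
    - [0,0.1,0]
  delta_rot:
    - [0,0,0]
    - [0,0,0]
  claw: [-1,-1]

```text
clock: 12.15
tool_pos: [587.4, 70.0, 34.4]
ee_rot: [0.001, 2.22, -2.221]
wrist_force: [-4.1, -1.0, 14.6]
gripper_width: 0.3
```

Call:
arm_command:
  translation:
    - [0,-2,0]
    - [0,-3.2,3]
    - [0,-3.2,10.4]
    - [0,-3.2,10.4]
    - [0,-3.2,10.4]
  delta_rot:
    - [0,0,0]
    - [0,0,0]
    - [0,0,0]
    - [0,0,0]
    - [0,0,0]
  claw: [-1,-1,-1,-1,-1]

```text
clock: 12.78
tool_pos: [587.1, -35.1, 64.6]
ee_rot: [-0.002, -2.22, 2.22]
wrist_force: [0.9, 1.2, -0.2]
gripper_width: -0.0
```

```bash
python3 - <<'E'
from h import *
s=manip.camera("side")
cv2.imwrite("pics/s10.png",cv2.convertScaleAbs(cv2.resize(s["color"][120:240,210:320],None,fx=5,fy=5),alpha=2))
st=manip.state();print(st["wrist_force"],st["tool_pos"]);go([587.5,-34,37],Rt(0,-1))
E
```

```text
[1.10076798 1.33262518 0.09464604] [587.19692868 -33.17442308  64.69464157]
trans cm [-0.03  2.77  0.09] rot [ 0.06  0.   -0.  ]
```

View pics/s10.png

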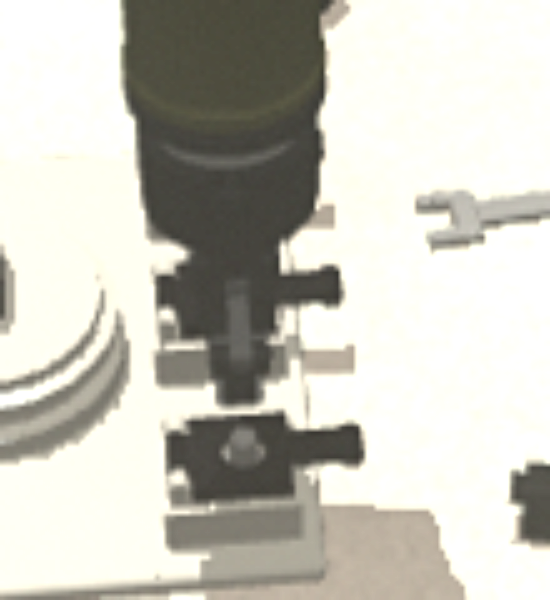

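The middle bolt stood firm at 34.4 under 15 N. The fingers are now over the right bolt.

Call:
arm_command:
  translation:
    - [0,1.2,0.1]
    - [0,2.4,0.1]
    - [0,2.6,0.1]
    - [0,2.6,0.1]
  delta_rot:
    - [0,0,0]
    - [0,0,0]
    - [0,0,0]
    - [0,0,0]
  claw: [-1,-1,-1,-1]

```text
clock: 13.32
tool_pos: [587.0, -34.5, 38.3]
ee_rot: [-0.002, 2.222, -2.221]
wrist_force: [0.7, -0.5, 0.5]
gripper_width: -0.0
```

Call:
arm_command:
  translation:
    - [0,0.15,0]
    - [0,0.25,0]
    - [0,0.3,0]
  delta_rot:
    - [0,0,0]
    - [0,0,0]
    - [0,0,0]
  claw: [-1,-1,-1]

```text
clock: 13.7
tool_pos: [587.3, -35.0, 35.9]
ee_rot: [0.0, 2.221, -2.221]
wrist_force: [-0.5, -0.1, 0.4]
gripper_width: -0.1
```

Call:
arm_command:
  translation:
    - [0,0.1,0]
    - [0,0.1,0]
  delta_rot:
    - [0,0,0]
    - [0,0,0]
  claw: [-1,-1]

```text
clock: 13.95
tool_pos: [587.3, -35.0, 34.8]
ee_rot: [-0.0, 2.221, -2.221]
wrist_force: [0.7, -0.1, 0.8]
gripper_width: 0.1
```

Call:
arm_command:
  translation:
    - [0,0.1,0]
    - [0,0.1,0]
  delta_rot:
    - [0,0,0]
    - [0,0,0]
  claw: [-1,-1]

```text
clock: 14.2
tool_pos: [587.3, -35.0, 34.5]
ee_rot: [0.001, 2.221, -2.221]
wrist_force: [-3.1, -0.8, 7.4]
gripper_width: 0.3
```

Call:
arm_command:
  translation:
    - [0,0.1,0]
    - [0,0.1,0]
  delta_rot:
    - [0,0,0]
    - [0,0,0]
  claw: [-1,-1]

```text
clock: 14.45
tool_pos: [587.4, -35.0, 34.4]
ee_rot: [0.001, 2.22, -2.221]
wrist_force: [-4.0, -0.8, 15.4]
gripper_width: 0.3
```

The right bolt also stands firm at 34.4 under 15 N, so the left bolt is the loose one. Next is the left tab.

```bash
cat >> h.py <<'E'
def dirv(p): return Rt(p,-1).as_matrix()[:,1]
def G2T(G,p,L=42.5): return np.array(G)+L*dirv(p)
E
python3 - <<'E'
from h import *
print(dirv(-10))
go([587,-35,85],Rt(0,-1)); go(G2T([633,175,110],-10),Rt(-10,-1));
E
```

```text
[-1.73648178e-01  1.86482774e-17 -9.84807753e-01]
trans cm [ 0.04 -5.06  0.  ] rot [-0.04  0.01 -0.07]
trans cm [ -3.82  -3.38 -21.  ] rot [ -0.04   0.   -10.07]
```

Call:
arm_command:
  translation:
    - [0,-4,0]
    - [-2,-5,-5]
    - [-3.8,-5,-11]
    - [-3.8,-5,-17]
    - [-3.8,-4,-21]
    - [-3.8,-3.7,-21]
    - [-3.8,-3.7,-21]
    - [-3.8,-3.7,-21]
  delta_rot:
    - [0,0,0]
    - [0,0,-2]
    - [0,0,-4]
    - [0,0,-7]
    - [0,0,-10]
    - [0,0,-10]
    - [0,0,-10]
    - [0,0,-10]
  claw: [-1,-1,-0.5,0,0,0,0,0]

```text
clock: 15.45
tool_pos: [625.5, 173.1, 70.0]
ee_rot: [0.184, -2.129, 2.131]
wrist_force: [-0.2, -1.2, 0.3]
gripper_width: 42.4
```

```bash
python3 - <<'E'
from h import *
s=manip.camera("side");t=manip.camera("top")
cv2.imwrite("pics/s11.png",cv2.convertScaleAbs(cv2.resize(s["color"][70:190,210:330],None,fx=5,fy=5),alpha=2))
cv2.imwrite("pics/t11.png",cv2.convertScaleAbs(cv2.resize(t["color"][150:270,160:320],None,fx=5,fy=5),alpha=2))
st=manip.state();print(st["clock"],st["wrist_force"],st["tool_pos"],st["gripper_width"]);go(G2T([633,175,49],-10),Rt(-10,-1))
g=st["tool_pos"]-42.5*dirv(-10)
for q in(g,g+15*dirv(-10)):
  u=pix(s,q);print(((u[0]-210+.5)*5,(u[1]-70+.5)*5))
E
```

```text
15.55 [-0.72224929 -0.34931076  0.02770831] [625.5357797  173.47143421  70.2879083 ] 42.684849434912906
trans cm [-1.1   6.22 -0.16] rot [-0.02 -0.1  -0.05]
(np.float64(303.94520894829355), np.float64(313.40474816578205))
(np.float64(299.20401930138183), np.float64(335.46376409266315))
```

View pics/s11.png

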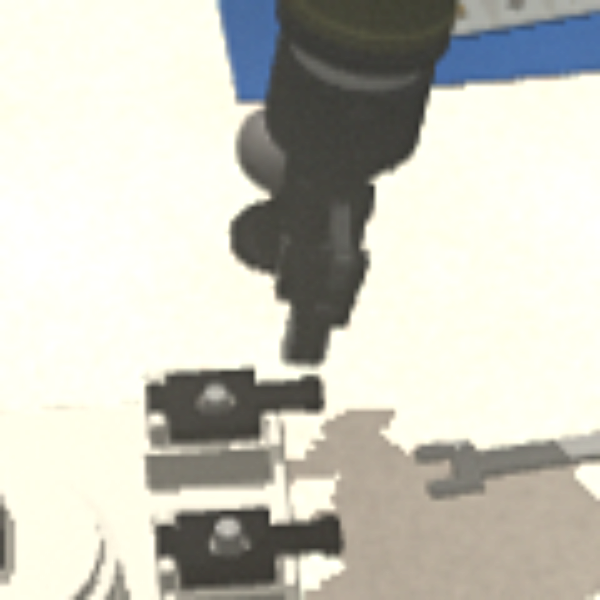

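View pics/t11.png

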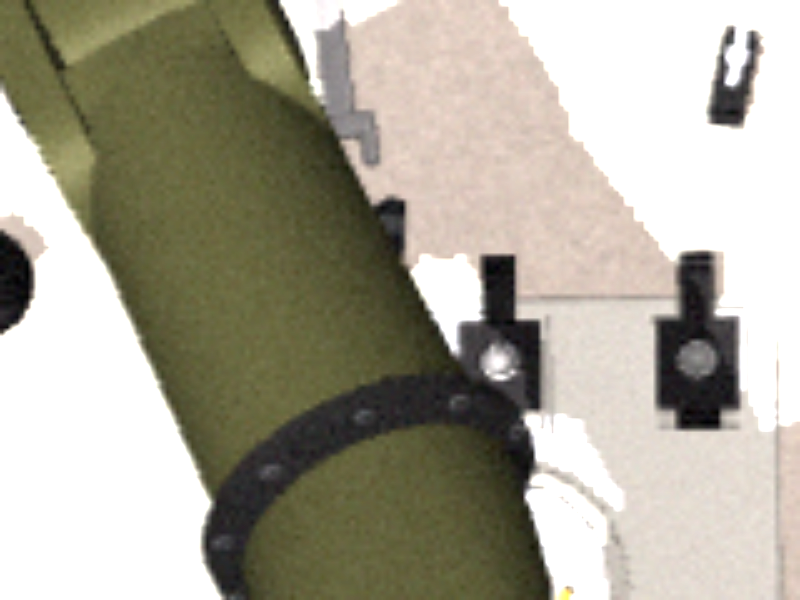

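The tip at (303,362) matches a tool that is 27.5 mm shorter than the TCP reading says, along the tool axis. The left nose is visibly lower than the middle one. I'll lower over the tab.

Call:
arm_command:
  translation:
    - [-0.5,2,0]
    - [-0.9,3.5,0]
    - [-1.1,4,0]
    - [-1.1,4,0]
    - [-1.1,4,0]
  delta_rot:
    - [0,0,0]
    - [0,0,0]
    - [0,0,0]
    - [0,0,0]
    - [0,0,0]
  claw: [0,0,0,0,0]

```text
clock: 16.18
tool_pos: [629.3, 175.3, 28.8]
ee_rot: [0.186, -2.131, 2.13]
wrist_force: [0.3, 0.7, -0.6]
gripper_width: 42.8
```

```bash
python3 - <<'E'
from h import *
s=manip.camera("side")
cv2.imwrite("pics/s12.png",cv2.convertScaleAbs(cv2.resize(s["color"][70:190,210:330],None,fx=5,fy=5),alpha=2))
st=manip.state();print(st["clock"],st["wrist_force"],st["tool_pos"],st["gripper_width"]);go(G2T([633,175,49],-10),Rt(-10,-1))
E
```

```text
16.225 [-0.76840081  0.31870017  0.35668408] [629.38624794 175.29511799  28.93248352] 42.93348619833688
trans cm [-0.01  2.21  0.03] rot [ 0.02  0.02 -0.05]
```

View pics/s12.png

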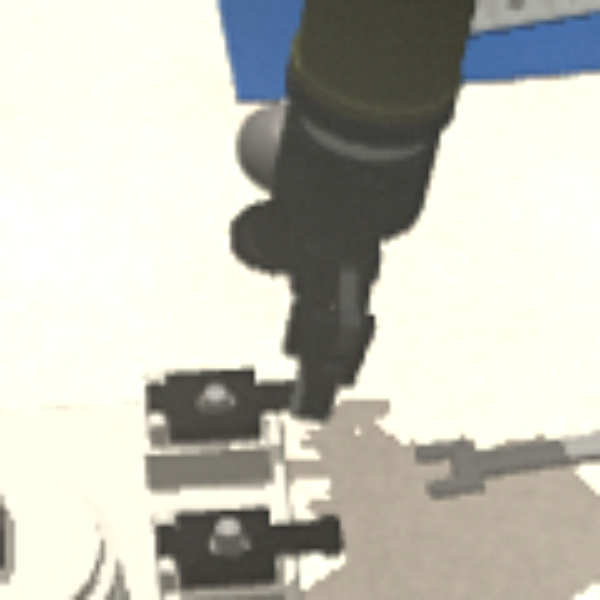

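The near finger stands beside the tab, with no contact. I'll go down the last 22 mm and close.

Call:
arm_command:
  translation:
    - [0,1,0]
    - [0,2,0]
    - [0,2.2,0]
    - [0,2.2,0]
  delta_rot:
    - [0,0,0]
    - [0,0,0]
    - [0,0,0]
    - [0,0,0]
  claw: [0,0,0,0]

```text
clock: 16.73
tool_pos: [625.0, 175.0, 6.5]
ee_rot: [0.187, -2.13, 2.13]
wrist_force: [0.4, 1.0, 0.6]
gripper_width: 42.8
```

Call:
arm_command:
  translation:
    - [0,0,0]
    - [0,0,0]
    - [0,0,0]
    - [0,0,0]
  delta_rot:
    - [0,0,0]
    - [0,0,0]
    - [0,0,0]
    - [0,0,0]
  claw: [-1,-1,-1,-1]

```text
clock: 17.23
tool_pos: [625.7, 176.7, 7.3]
ee_rot: [0.186, -2.134, 2.129]
wrist_force: [0.8, 5.9, 0.3]
gripper_width: 16.8
```

```bash
python3 - <<'E'
from h import *
s=manip.camera("side")
cv2.imwrite("pics/s13.png",cv2.convertScaleAbs(cv2.resize(s["color"][70:190,210:330],None,fx=5,fy=5),alpha=2))
st=manip.state();print(st["clock"],st["wrist_force"],st["tool_pos"],st["gripper_width"])
E
```

```text
17.275 [0.68902892 5.91606032 0.61321879] [625.68860104 176.75829731   7.2856523 ] 16.598789407625066
```

View pics/s13.png

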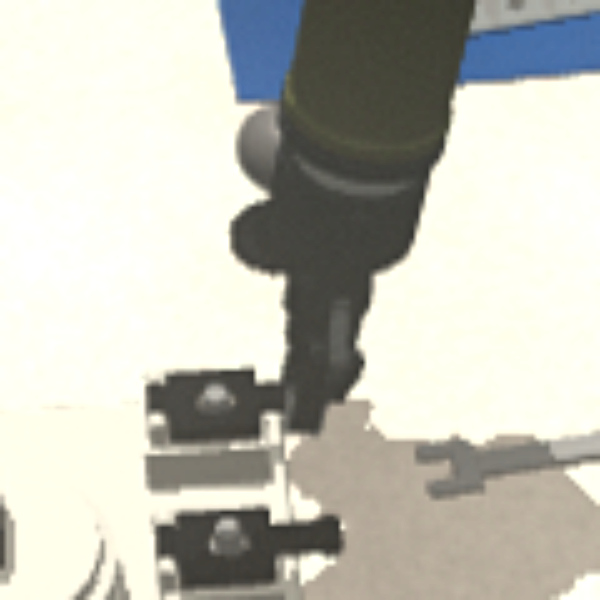

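The grip is on the tab: opening 16.6 mm, and the pads straddle it at (305,400). Now I'll compute the arc about the hinge, with the tool turning along.

```bash
cat > arc.py <<'E'
from h import *
H=np.array([556,176.5,49.])
def P(th): 
    a=np.radians(th);return G2T(H+77*np.array([np.cos(a),0,np.sin(a)]),-10+.8*th),Rt(-10+.8*th,-1)
def rows(th0,ths,p0=None):
    a,R=P(th0); a=a if p0 is None else p0
    for t in ths:
        b,Q=P(t);print(t,(R.inv().apply(b-a)/10).round(2).tolist(),np.degrees((R.inv()*Q).as_rotvec()).round(1).tolist())
if __name__=="__main__":
    rows(0,[5,10,15,20,25,30,35,40],p0=np.array([625.6,175.3,7.1])); print(); rows(40,[45,50,55,60,65,70,75,75])
E
python3 arc.py
```

```text
5 [-0.15, -0.67, -0.12] [0.0, 0.0, 4.0]
10 [-0.25, -1.34, -0.12] [0.0, 0.0, 8.0]
15 [-0.28, -2.01, -0.12] [0.0, 0.0, 12.0]
20 [-0.26, -2.68, -0.12] [0.0, 0.0, 16.0]
25 [-0.18, -3.34, -0.12] [0.0, 0.0, 20.0]
30 [-0.05, -3.98, -0.12] [0.0, 0.0, 24.0]
35 [0.14, -4.61, -0.12] [0.0, 0.0, 28.0]
40 [0.38, -5.21, -0.12] [0.0, 0.0, 32.0]

45 [-0.06, -0.64, -0.0] [0.0, 0.0, 4.0]
50 [-0.07, -1.28, -0.0] [0.0, 0.0, 8.0]
55 [-0.02, -1.91, -0.0] [0.0, 0.0, 12.0]
60 [0.08, -2.53, -0.0] [0.0, 0.0, 16.0]
65 [0.24, -3.13, -0.0] [0.0, 0.0, 20.0]
70 [0.44, -3.71, -0.0] [0.0, 0.0, 24.0]
75 [0.69, -4.27, -0.0] [0.0, 0.0, 28.0]
75 [0.69, -4.27, -0.0] [0.0, 0.0, 28.0]
```

First half of that, to 20°, then check the forces.

Call:
arm_command:
  translation:
    - [-0.08,-0.35,-0.1]
    - [-0.15,-0.7,-0.1]
    - [-0.2,-1,-0.1]
    - [-0.25,-1.35,-0.1]
    - [-0.28,-1.7,-0.1]
    - [-0.28,-2,-0.1]
    - [-0.27,-2.35,-0.1]
    - [-0.26,-2.7,-0.1]
  delta_rot:
    - [0,0,2]
    - [0,0,4]
    - [0,0,6]
    - [0,0,8]
    - [0,0,10]
    - [0,0,12]
    - [0,0,14]
    - [0,0,16]
  claw: [-1,-1,-1,-1,-1,-1,-1,-1]

```text
clock: 18.27
tool_pos: [632.9, 176.9, 32.8]
ee_rot: [0.115, 2.168, -2.165]
wrist_force: [2.2, 4.1, -6.4]
gripper_width: 16.4
```

```bash
python3 - <<'E'
from arc import *
s=manip.camera("side")
cv2.imwrite("pics/s14.png",cv2.convertScaleAbs(cv2.resize(s["color"][70:190,210:330],None,fx=5,fy=5),alpha=2))
st=manip.state();print(st["clock"],st["wrist_force"],st["tool_pos"],P(20)[0],st["gripper_width"],st["q"].round(2))
rows(20,[25,30,35,40,45,50])
E
```

```text
18.325 [ 3.36362984  3.14618144 -4.90468937] [632.67979811 176.84942388  33.34330953] [632.79879149 176.5         33.06837048] 16.894164189088816 [-0.14  0.68 -0.3   1.73  0.36  0.69 -2.22]
25 [-0.11, -0.65, 0.0] [0.0, 0.0, 4.0]
30 [-0.15, -1.31, 0.0] [0.0, 0.0, 8.0]
35 [-0.15, -1.96, 0.0] [0.0, 0.0, 12.0]
40 [-0.08, -2.61, 0.0] [0.0, 0.0, 16.0]
45 [0.03, -3.24, 0.0] [0.0, 0.0, 20.0]
50 [0.2, -3.85, 0.0] [0.0, 0.0, 24.0]
```

View pics/s14.png

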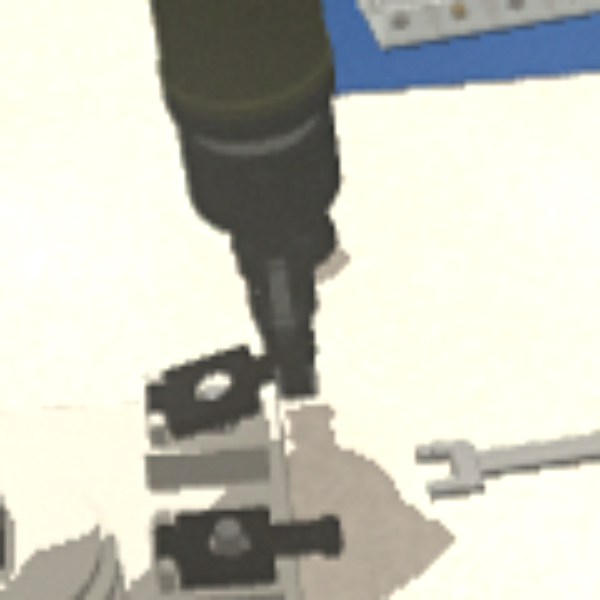

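The cap is opening at about 20° with small forces (~7 N), and its window is now clear of the nose. Continuing.

Call:
arm_command:
  translation:
    - [-0.08,-0.4,0]
    - [-0.12,-0.8,0]
    - [-0.15,-1.3,0]
    - [-0.15,-1.8,0]
    - [-0.12,-2.3,0]
    - [-0.08,-2.6,0]
    - [0.03,-3.25,0]
    - [0.2,-3.85,0]
  delta_rot:
    - [0,0,2.5]
    - [0,0,5]
    - [0,0,8]
    - [0,0,11]
    - [0,0,14]
    - [0,0,16]
    - [0,0,20]
    - [0,0,24]
  claw: [-1,-1,-1,-1,-1,-1,-1,-1]

```text
clock: 19.32
tool_pos: [623.6, 176.3, 78.0]
ee_rot: [0.471, 1.933, -1.97]
wrist_force: [-20.4, -0.1, -35.3]
gripper_width: 16.2
```

```bash
python3 - <<'E'
from arc import *
s=manip.camera("side")
cv2.imwrite("pics/s15.png",cv2.convertScaleAbs(cv2.resize(s["color"][70:190,210:330],None,fx=5,fy=5),alpha=2))
st=manip.state();print(st["clock"],st["wrist_force"],st["tool_pos"],P(50)[0],st["gripper_width"],st["q"].round(2))
rows(50,[55,60,65,70,75,78])
E
```

```text
19.375 [-11.61885915  -1.45373514 -23.18963708] [623.13532541 176.54301465  79.23244113] [626.74464595 176.5         71.17934246] 16.284059857424875 [-0.53  0.51  0.13  2.09  0.94  0.18 -2.88]
55 [-0.04, -0.63, -0.0] [0.0, 0.0, 4.0]
60 [-0.02, -1.26, -0.0] [0.0, 0.0, 8.0]
65 [0.04, -1.88, -0.0] [0.0, 0.0, 12.0]
70 [0.17, -2.48, -0.0] [0.0, 0.0, 16.0]
75 [0.34, -3.07, -0.0] [0.0, 0.0, 20.0]
78 [0.46, -3.41, -0.0] [0.0, 0.0, 22.4]
```

View pics/s15.png

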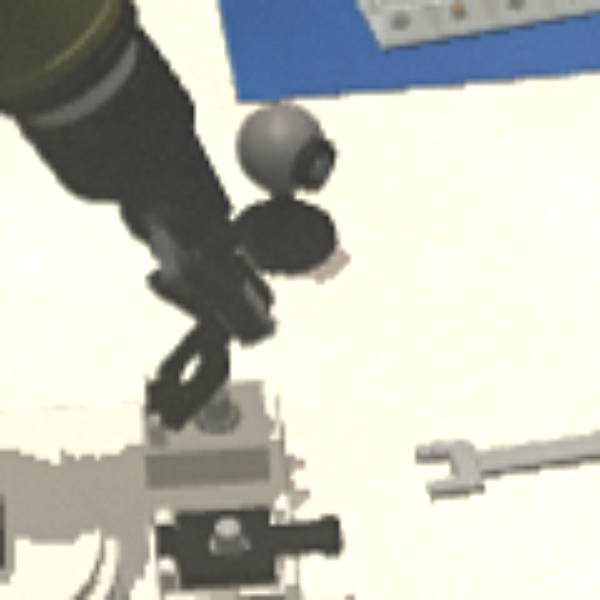

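The cap is at roughly 55°, but joints 6 and 7 have run to their limits (0.18 and −2.88), so the arm couldn't follow and the force rose. Checking the actual pitch and grasp location.

```bash
python3 - <<'E'
from arc import *
st=manip.state();R=Ro.from_rotvec(st["ee_rot"]);d=R.as_matrix()[:,1];print(R.as_matrix().round(3),"pitch",np.degrees(np.arctan2(d[0],-d[2])))
g=st["tool_pos"]-42.5*d;v=g-H;print("G",g.round(1),"theta",np.degrees(np.arctan2(v[2],v[0])),np.hypot(v[0],v[2]),st["wrist_force"],st["ft_torque"],st["q"].round(3),st["clock"])
E
```

```text
[[-0.886  0.463  0.009]
 [-0.019 -0.017 -1.   ]
 [-0.462 -0.886  0.024]] pitch 27.56743779542454
G [603.5 177.3 116.9] theta 55.043010771547124 82.84935034506762 [-11.61885915  -1.45373514 -23.18963708] [-0.09616408  4.80265986 -0.40090361] [-0.534  0.515  0.135  2.089  0.936  0.18  -2.883] 19.375
```

```bash
python3 - <<'E'
from arc import *
R=Rt(30,-1)
for p in(26,24,20): print(p,(R.inv().apply(42.5*(dirv(p)-dirv(30)))/10).round(2), np.degrees((R.inv()*Rt(p,-1)).as_rotvec()).round(1))
E
```

```text
26 [ 0.3  -0.01 -0.  ] [ 0.  0. -4.]
24 [ 0.44 -0.02 -0.  ] [ 0.  0. -6.]
20 [ 0.74 -0.06 -0.  ] [  0.   0. -10.]
```

Call:
arm_command:
  translation:
    - [0.15,0,0]
    - [0.3,0,0]
    - [0.5,0,0]
    - [0.5,0,0]
  delta_rot:
    - [0,0,-2]
    - [0,0,-4]
    - [0,0,-7]
    - [0,0,-7]
  claw: [-1,-1,-1,-1]

```text
clock: 19.88
tool_pos: [622.4, 176.1, 77.4]
ee_rot: [0.369, 2.011, -2.042]
wrist_force: [-8.9, 1.5, -16.2]
gripper_width: 16.1
```

```bash
cat > chk.py <<'E'
from arc import *
st=manip.state();R=Ro.from_rotvec(st["ee_rot"]);d=R.as_matrix()[:,1]
p=np.degrees(np.arctan2(d[0],-d[2]))
g=st["tool_pos"]-42.5*d;v=g-H;print("clock",st["clock"],"pitch",p,"G",g.round(1),"theta",np.degrees(np.arctan2(v[2],v[0])),"r",np.hypot(v[0],v[2]),"F",st["wrist_force"].round(1),"q",st["q"].round(3),"w",st["gripper_width"])
import sys
if len(sys.argv)>1:
    s=manip.camera("side");cv2.imwrite(f"pics/{sys.argv[1]}.png",cv2.convertScaleAbs(cv2.resize(s["color"][70:190,210:330],None,fx=5,fy=5),alpha=2))
def plan(th,r,pp):
    a=np.radians(th);T=H+r*np.array([np.cos(a),0,np.sin(a)])+42.5*dirv(pp);Q=Rt(pp,-1)
    print(th,r,pp,(R.inv().apply(T-st["tool_pos"])/10).round(2).tolist(),np.degrees((R.inv()*Q).as_rotvec()).round(1).tolist())
E
python3 chk.py s16
```

```text
clock 19.875 pitch 20.55113089377869 G [607.5 176.7 117.2] theta 52.9605431971502 r 85.41437969109839 F [ -8.9   1.5 -16.2] q [-0.257  0.529 -0.218  1.971  0.713  0.419 -2.624] w 16.129680510950774
```

View pics/s16.png

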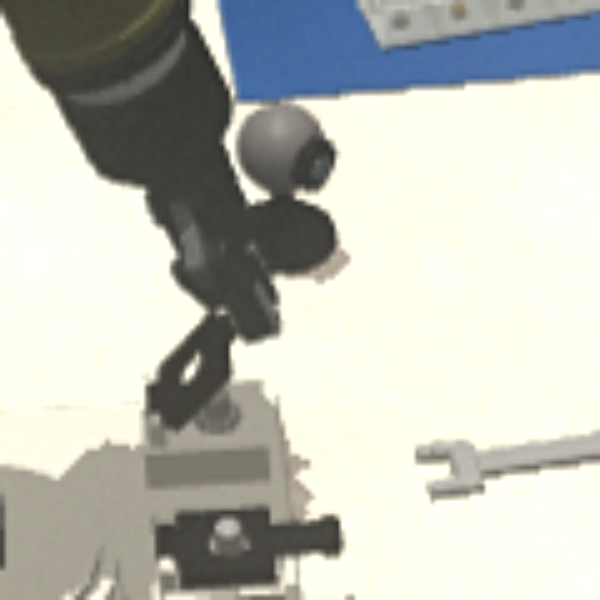

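The joints have recovered, and moves count from the actual pose. The pull of ~18 N is radial, so I'll ease inward while swinging on, with the pitch kept near 15–20°.

```bash
cat > p1.py <<'E'
from chk import *
for a in [(54,83,20),(57,82,19),(60,82,18),(63,82,17),(66,82,16),(70,82,15),(74,82,15)]: plan(*a)
E
python3 p1.py
```

```text
clock 19.925 pitch 20.59007927646695 G [607.4 176.7 117.2] theta 53.017516782993866 r 85.3805476857974 F [ -9.1  -0.1 -17. ] q [-0.258  0.529 -0.217  1.971  0.714  0.418 -2.625] w 16.216179844788012
54 83 20 [0.32, 0.01, -0.04] [-0.9, 0.1, -0.6]
57 82 19 [0.73, -0.29, -0.04] [-0.9, 0.1, -1.6]
60 82 18 [1.06, -0.63, -0.03] [-0.9, 0.1, -2.6]
63 82 17 [1.42, -0.96, -0.03] [-0.9, 0.1, -3.6]
66 82 16 [1.79, -1.27, -0.02] [-0.9, 0.1, -4.6]
70 82 15 [2.29, -1.67, -0.02] [-0.9, 0.1, -5.6]
74 82 15 [2.73, -2.03, -0.01] [-0.9, 0.1, -5.6]
```

Call:
arm_command:
  translation:
    - [0.3,0,0]
    - [0.5,-0.15,0]
    - [0.75,-0.3,0]
    - [1.05,-0.6,0]
    - [1.05,-0.6,0]
  delta_rot:
    - [0,0,-0.5]
    - [0,0,-1]
    - [0,0,-1.5]
    - [0,0,-2.5]
    - [0,0,-2.5]
  claw: [-1,-1,-1,-1,-1]

```text
clock: 20.55
tool_pos: [614.8, 176.6, 83.3]
ee_rot: [0.338, 2.033, -2.06]
wrist_force: [-4.1, -3.5, -16.4]
gripper_width: 15.9
```

```bash
sed -i 's/for a in.*/for a in [(63,82,17),(66,82,16),(70,82,15),(74,82,15),(76,82,15)]: plan(*a)/' p1.py; python3 p1.py s17
```

```text
clock 20.55 pitch 18.602749789355123 G [601.2 177.1 123.6] theta 58.794927344813104 r 87.23134644071544 F [ -4.1  -3.5 -16.4] q [-0.213  0.523 -0.277  1.949  0.655  0.478 -2.564] w 15.932340092683635
63 82 17 [0.92, -0.11, 0.01] [-0.8, -0.0, -1.6]
66 82 16 [1.31, -0.41, 0.01] [-0.8, -0.0, -2.6]
70 82 15 [1.81, -0.79, 0.02] [-0.8, -0.0, -3.6]
74 82 15 [2.27, -1.13, 0.02] [-0.8, -0.0, -3.6]
76 82 15 [2.51, -1.29, 0.03] [-0.8, -0.0, -3.6]
```

View pics/s17.png

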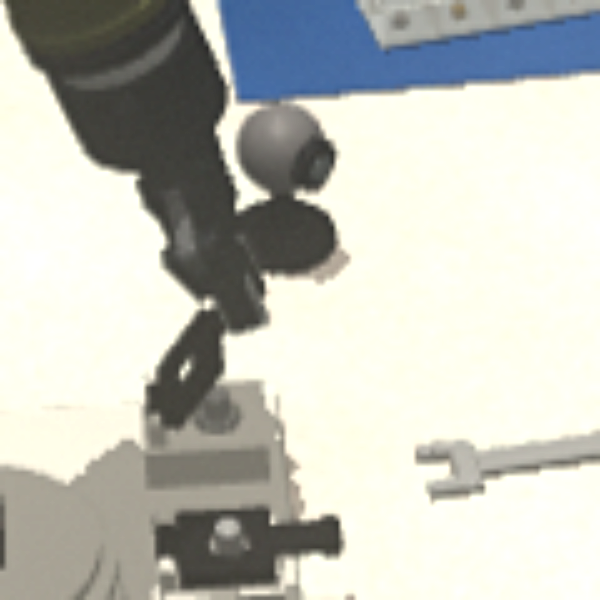

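The radial pull persists and r has crept out to 87 mm, because the commanded pose sits a few mm beyond the measured one. I'll draw inward more firmly while swinging.

```bash
sed -i 's/for a in.*/for a in [(59,82,18),(60,77,18),(63,76,17),(66,75,16),(70,75,16)]: plan(*a)/' p1.py; python3 p1.py
```

```text
clock 20.6 pitch 18.61168899078991 G [601.2 177.1 123.6] theta 58.75941539554739 r 87.21447100485724 F [ -5.   -3.2 -16.6] q [-0.213  0.523 -0.277  1.949  0.655  0.478 -2.564] w 16.053408658913174
59 82 18 [0.47, 0.31, 0.0] [-0.8, -0.0, -0.6]
60 77 18 [0.94, 0.53, -0.0] [-0.8, -0.0, -0.6]
63 76 17 [1.35, 0.31, 0.0] [-0.8, -0.0, -1.6]
66 75 16 [1.78, 0.1, 0.0] [-0.8, -0.0, -2.6]
70 75 16 [2.18, -0.24, 0.01] [-0.8, -0.0, -2.6]
```

Call:
arm_command:
  translation:
    - [0.25,0.15,0]
    - [0.5,0.3,0]
    - [0.9,0.4,0]
    - [0.9,0.4,0]
  delta_rot:
    - [0,0,-0.3]
    - [0,0,-0.6]
    - [0,0,-0.6]
    - [0,0,-0.6]
  claw: [-1,-1,-1,-1]

```text
clock: 21.1
tool_pos: [615.5, 176.8, 82.7]
ee_rot: [0.345, 2.035, -2.055]
wrist_force: [6.0, -8.1, 3.2]
gripper_width: 16.4
```

```bash
python3 p1.py s18
```

```text
clock 21.1 pitch 18.887661036535505 G [601.8 177.3 122.9] theta 58.227833904436814 r 86.89229977824502 F [ 6.  -8.1  3.2] q [-0.217  0.523 -0.271  1.953  0.66   0.467 -2.572] w 16.382750960985092
59 82 18 [0.51, 0.23, 0.03] [-0.6, -0.2, -0.9]
60 77 18 [0.98, 0.45, 0.03] [-0.6, -0.2, -0.9]
63 76 17 [1.4, 0.22, 0.04] [-0.6, -0.2, -1.9]
66 75 16 [1.83, 0.01, 0.04] [-0.6, -0.2, -2.9]
70 75 16 [2.23, -0.33, 0.04] [-0.6, -0.2, -2.9]
```

View pics/s18.png

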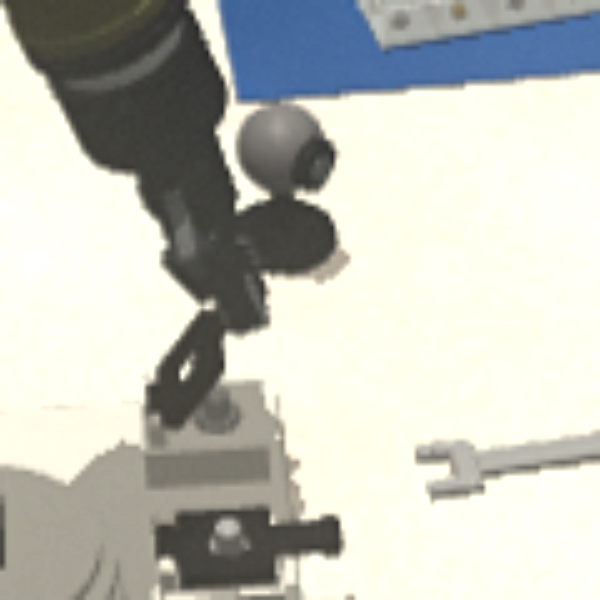

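The tab is held firmly without slipping and the force has reversed sign to a small ~7 N. So I'll keep this radius and swing on about the hinge.

```bash
sed -i 's/for a in.*/for a in [(61,86.5,19),(64,86,19),(67,86,19),(70,86,19),(73,86,19),(76,86,19)]: plan(*a)/' p1.py; python3 p1.py
```

```text
clock 21.15 pitch 18.884960416892685 G [601.7 177.3 122.9] theta 58.2413266340903 r 86.91450659491733 F [ 6.3 -7.3  1.8] q [-0.217  0.523 -0.271  1.953  0.66   0.467 -2.572] w 16.116850911198817
61 86.5 19 [0.3, -0.29, 0.04] [-0.6, -0.2, 0.1]
64 86 19 [0.64, -0.58, 0.04] [-0.6, -0.2, 0.1]
67 86 19 [0.97, -0.89, 0.05] [-0.6, -0.2, 0.1]
70 86 19 [1.31, -1.18, 0.05] [-0.6, -0.2, 0.1]
73 86 19 [1.67, -1.46, 0.06] [-0.6, -0.2, 0.1]
76 86 19 [2.04, -1.71, 0.06] [-0.6, -0.2, 0.1]
```

Call:
arm_command:
  translation:
    - [0.3,-0.3,0.1]
    - [0.5,-0.45,0.1]
    - [0.65,-0.6,0.1]
    - [0.95,-0.9,0.1]
    - [0.95,-0.9,0.1]
  delta_rot:
    - [0,0,0]
    - [0,0,0]
    - [0,0,0]
    - [0,0,0]
    - [0,0,0]
  claw: [-1,-1,-1,-1,-1]

```text
clock: 21.78
tool_pos: [602.7, 176.9, 87.7]
ee_rot: [0.343, 2.037, -2.054]
wrist_force: [5.4, -5.5, -1.4]
gripper_width: 16.2
```

```bash
python3 p1.py s19
```

```text
clock 21.775 pitch 18.80702215267072 G [589.  177.3 128. ] theta 67.3330757853918 r 85.56391404136438 F [ 5.4 -5.5 -1.4] q [-0.221  0.502 -0.273  1.977  0.657  0.465 -2.579] w 16.16357928753565
61 86.5 19 [-0.76, 0.6, 0.03] [-0.5, -0.2, 0.2]
64 86 19 [-0.41, 0.31, 0.04] [-0.5, -0.2, 0.2]
67 86 19 [-0.08, 0.0, 0.04] [-0.5, -0.2, 0.2]
70 86 19 [0.26, -0.29, 0.05] [-0.5, -0.2, 0.2]
73 86 19 [0.62, -0.56, 0.05] [-0.5, -0.2, 0.2]
76 86 19 [0.99, -0.82, 0.05] [-0.5, -0.2, 0.2]
```

View pics/s19.png

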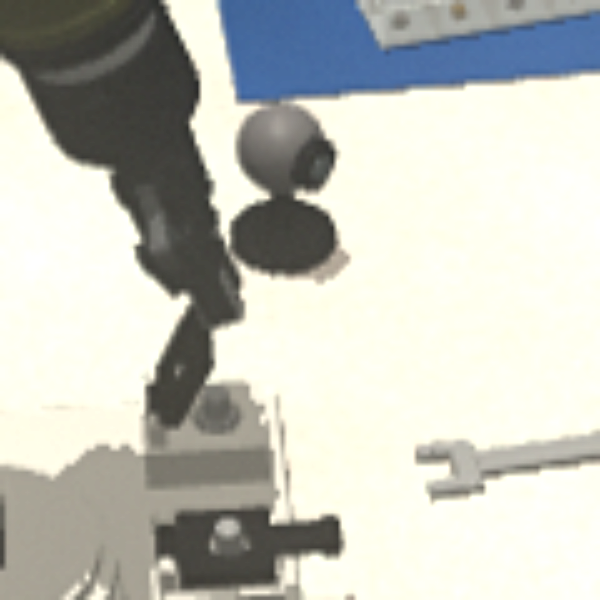

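The swing is smooth with small forces, at about 67°. A bit further for margin.

Call:
arm_command:
  translation:
    - [0.3,-0.3,0.05]
    - [0.6,-0.55,0.05]
    - [0.9,-0.75,0.05]
    - [0.9,-0.75,0.05]
    - [0.9,-0.75,0.05]
  delta_rot:
    - [0,0,0]
    - [0,0,0]
    - [0,0,0]
    - [0,0,0]
    - [0,0,0]
  claw: [-1,-1,-1,-1,-1]

```text
clock: 22.45
tool_pos: [590.3, 176.7, 90.7]
ee_rot: [0.339, 2.037, -2.056]
wrist_force: [2.5, -3.8, -5.0]
gripper_width: 15.7
```

```bash
python3 p1.py s20; python3 - <<'E'
from h import *
t=manip.camera("top");s=manip.camera("side")
# predicted side pixels of the cap's near-side edge (y=154.5) end for several angles
for th in(50,60,65,70,75,80):
    a=np.radians(th);o=[]
    for yy in(154.5,198.5):
        q=np.array([556+54*np.cos(a),yy,49+54*np.sin(a)]);u=pix(s,q);o+= [round((u[0]-210+.5)*5),round((u[1]-70+.5)*5)]
    print(th,o)
cv2.imwrite("pics/full20.png",cv2.convertScaleAbs(s["color"],alpha=2));cv2.imwrite("pics/t20.png",cv2.convertScaleAbs(t["color"],alpha=2))
E
```

```text
clock 22.45 pitch 18.641246272850502 G [576.8 177.1 131. ] theta 75.78973997015308 r 84.54313589091797 F [ 2.5 -3.8 -5. ] q [-0.227  0.484 -0.274  2.001  0.655  0.463 -2.588] w 15.681787969060542
61 86.5 19 [-1.83, 1.27, 0.01] [-0.5, -0.1, 0.4]
64 86 19 [-1.48, 0.98, 0.01] [-0.5, -0.1, 0.4]
67 86 19 [-1.15, 0.68, 0.01] [-0.5, -0.1, 0.4]
70 86 19 [-0.81, 0.39, 0.02] [-0.5, -0.1, 0.4]
73 86 19 [-0.45, 0.11, 0.02] [-0.5, -0.1, 0.4]
76 86 19 [-0.08, -0.14, 0.02] [-0.5, -0.1, 0.4]
50 [225, 375, 220, 318]
60 [210, 368, 205, 311]
65 [201, 365, 197, 308]
70 [193, 363, 189, 306]
75 [184, 361, 180, 305]
80 [175, 360, 171, 304]
```

View pics/s20.png

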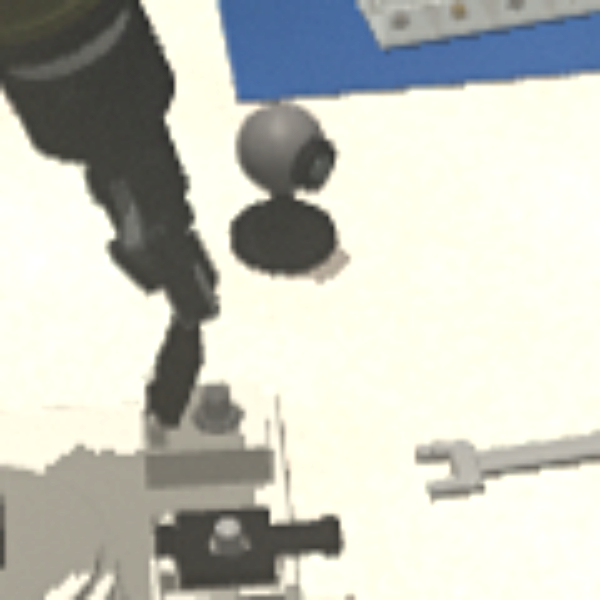

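View pics/full20.png

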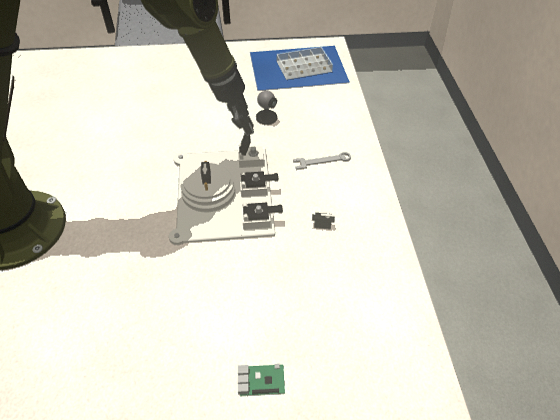

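View pics/t20.png

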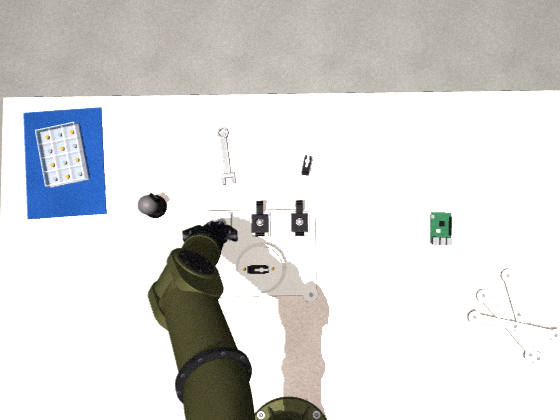

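The left cap's near front corner is at about (201,350–365) in the zoom, which fits ~72–75° once the skirt is included. The other two caps are shut and the bystanders are where they were. I'll do a short hold to confirm stability, then hand in.

Call:
arm_command:
  translation:
    - [0,0,0]
    - [0,0,0]
    - [0,0,0]
    - [0,0,0]
    - [0,0,0]
    - [0,0,0]
  delta_rot:
    - [0,0,0]
    - [0,0,0]
    - [0,0,0]
    - [0,0,0]
    - [0,0,0]
    - [0,0,0]
  claw: [-1,-1,-1,-1,-1,-1]

```text
clock: 23.35
tool_pos: [590.4, 176.7, 90.7]
ee_rot: [0.339, 2.037, -2.056]
wrist_force: [4.5, -3.7, -4.8]
gripper_width: 16.1
```

```bash
python3 p1.py | head -1; python3 -c "
from rig import manip
print(manip.hand_in())"
```

```text
clock 23.35 pitch 18.64123318601254 G [576.8 177.1 130.9] theta 75.748258404542 r 84.54765810809714 F [ 4.5 -3.7 -4.8] q [-0.227  0.484 -0.274  2.     0.655  0.463 -2.588] w 16.073710149259263
the job is handed in; nothing more can be done
None
```

I pushed the bolts from left to right and the left one is loose. Its cap is now open at about 75° and the gripper is still holding it there; I handed the job in at 23.4 s.

- **Bolts:** the left bolt sank about 5.5 mm at roughly 2 N and then bottomed. The middle and right bolts stood firm at about 15 N each.
- **Last checks:** the arm pose puts the cap at about 75.7° and the picture suggests 72–75°. It stayed steady over the last 0.75 s of holding, with a wrist force of about 7 N and a grip opening of 16 mm. In the last pictures the other two caps look shut and the webcam, computer, servo and spanner look unmoved.

**What disagreed:**
- **Fingertip offset:** the real fingertips touched about 27.5 mm short of the reported TCP along the tool. I corrected for this from the contact height and the pictures.
- **Joint limits:** during the lift the arm ran up against the ranges of joints 6 and 7. The wrist force was about 41 N at the end of that move. I then held the tool at a flatter tilt and finished the swing.
- **Grip slip:** the pads seem to have slid 7–10 mm towards the tab's tip, but they still hold it firmly.

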